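# Zero the bench comparator on the master bar and swap in the spacer

## Robot

A 6-joint arm with a two-finger parallel gripper is mounted at the origin on a cart in front of the work surface, level with it; the furniture and walls round the work are solid. World frame = base frame: x ahead of the robot, y to its left, z up, the work surface at z = 0. Lengths are in m, angles in degrees, forces in N, time in s.
With the tool pointing down it reaches from about 0.35 to 0.875 m from the base axis. Payload 4.2 kg.
Tool frame: the origin (TCP) lies midway between the tips of the shut fingers; the grasp point (between the pads) lies 19 mm behind it; z points along the fingers, y is the direction in which the jaws open and shut (so a half turn about z gives the same grasp; the last joint's range is limited). The gripper opens to 87 mm and grips with 3 to 60 N. Pads are 19 mm wide; open, the fingers measure 117 mm over their backs; the gripper's body (75 mm by 190 mm) begins 51 mm behind the grasp point.
Start: joints at [86.207, 22.042, 0.453, 0, -68.411, -14.817], TCP at [0.199, 0.592, 0.223] pointing down, gripper open.
Joint ranges: [-179.83, 179.83], [-69.29, 118.12], [-61.27, 80.66], [-181.25, 117.63], [-171.15, -9.14], [-177.46, 177.46]. Speed limits (degrees/s): [159.86, 159.86, 180, 180, 180, 180].

## Interface

Orientations are given as a 3x3 rotation matrix whose columns are the frame's x, y, z axes.
In Python, from station import sense, capture, get_calibration, finish_job, spot_in, spot_point gives the robot as it stands.
- The arm moves only by the shell command python3 -m inch 'ROWS'. ROWS is JSON, a list of rows, each an object with "fingers": the finger opening in cm, from 0 to 8.7; "delta_pos": the shift along the tool's x, y, z in cm, a list of three; "spin": the turn about the tool's z in degrees. In form: [{"fingers": fingers, "delta_pos": [dx, dy, dz], "spin": spin}, ...]. A call has 1 to 20 rows; each row is the pose to reach, as a shift and turn from the pose commanded when the call began, along the tool's axes at that moment; what a row does not reach only later rows make up. A row lasts 1/10 s, in which the tool goes at most 50 mm and 8.59 degrees, less where a joint would pass 70% of its speed; a pose out of reach is approached as far as the arm can. A call with a gripper value outside its range is refused whole. The fingers move at their own pace and stop on an object; the grip force is fixed at half the most. Time passes only in rows, so rows that repeat a pose let the fingers close. It gives the time, the measured TCP pose, the force and the opening at its end, in the units of the state.
- sense(): the state, without advancing time (a new reading comes with each control period).
- capture(name): name is "scene" or "top" or "wrist"; returns the picture (480x640x3 uint8, red, green, blue); there is no depth.
- get_calibration(name): a dict with "K" (3x3 intrinsics, pixels), "dist" ([k1, k2, p1, p2, k3] as OpenCV has them; the pictures are not rectified), "T" (4x4, takes a point from camera to world coordinates). Camera axes: x right, y up, looking along -z (the intrinsics and any distortion apply to the point x, -y, -z); pixel columns grow to the right and rows downward; lengths in m; the calibration is good to about 2 mm. A picture is of the moment at which its call begins: read the wrist's pose just before it. get_calibration takes no time and is no camera call; for the wrist camera it gives the pose at the moment of the call.
- finish_job(): hands the job in, once; it reports no verdict.
Trained networks look in the newest picture that a camera, given by its name, has taken for a name from the list of things; names that differ only in an ending like _2 or _b are one class to them, and where a whole thing is asked for, a point or a joint stands for the part that bears it (a point fixed in the world has none). Each returns a list of dicts, best first, with "conf" (0 to 1); they miss things now and then, are a little off and sometimes report something else, mostly with a low value. They report only what shows in the picture. A call takes as long as a camera call.
- spot_in(camera, target): "extent" ([left, top, right, bottom] as shares, 0 to 1, of the picture: columns of its width, rows of its height, round what is visible of it).
- spot_point(camera, target): "location" ([column, row] as shares, 0 to 1, of the picture: columns of its width, rows of its height: a listed point, or the origin of a listed thing).
The state is a dict: "time_s": time; "joints": joint angles; "joint_velocities": joint speeds; "effort": joint torques, N m; "tcp_pos": TCP position; "ee_rot": TCP orientation; "wrist_force": force on the tool from outside, world axes, zero at the start; "moment": the same for the moment, N m; "gripper_width": opening from 0.0 (shut) to 1.0 (fully open).
Only numpy, scipy, OpenCV 4.12 (cv2) and the standard library are available. Lean on these libraries where they do the work, as an engineer would, in place of code of your own. Each camera call takes 0.05 s, during which the arm holds its last target.

## Task

Slide the steel master bar forward along the comparator's guide, under the sprung spindle, until it is pressed firmly home against the brass tip of the back stop, then turn the knurled bezel so that its green zero mark lies under the red hand. Draw the master out and set it down flat, without dropping it, on the blue mat beside the brass spacer bar, then slide that spacer into the guide in its place, pressed firmly home against the same stop, and leave it there with the bezel as you set it, so that the dial shows how much the spacer differs from the master. Push steadily and never hard (20 N is too much for the stop, 15 N for the spindle and dial), and do not disturb the things standing around.

Things in the scene. Friction and masses are not known exactly. Their poses are not given: they have to be found in the camera images.
- stand: grey cast comparator stand, fixed, base 250 x 116 mm. Origin on the worktop straight below the spindle axis; +x runs along the guide from its open mouth (near the robot) to the back stop and column, +y left of that. In mm: base x -137 to 113; flat steel table with its top at z 45, x -125 to 62, y -35 to 35; column 25 mm thick at x 88, its top at z 122
- guide (a point): on the table's top straight below the spindle, axes as the stand. Fences 10 mm high (x -24 to 22 mm) leave a channel 22.4 mm wide centred on y 0; the flared mouth, about 34 mm wide, begins at x -39. Bars lie on the table and slide along x at y 0; friction drags them with 1 to 4 N
- back_stop: dark steel bracket 14 x 34 x 20 mm on the table, origin under its middle, 54 mm behind the spindle. A locked screw with a brass tip (11 mm across, 10 mm above the table) points from it to the mouth; its end is set anywhere from 22 to 40 mm behind the spindle: not readable, find it by touch. A bar is home when pressed on it with over 3 N for 0.15 s; it bears 20 N
- head: fixed head on the column: grey arm 22 mm wide to the dial on the spindle axis. Origin on that axis, axes as the stand; mounted up to 0.5 mm higher or lower each time, so the bars lift the spindle differently. Heights over the worktop, mm: arm's underside 82, dial body (45 wide) 94 to 109
- bezel_middle (a point): middle of the bezel, on the spindle axis, 115 mm above the worktop. The bezel is a knurled round grip 52 mm across and 11 mm high, dial face up; 0.06 N m turn it and it stays where it is left. It starts 0.4 to 1.4 rad clockwise of where it has to be set
- spindle (a joint): lift of the sprung spindle, m, 0 at rest. Vertical rod with an 8 mm ball tip, at rest 20.5 to 21.5 mm above the table; a bar's ramped end lifts it, the master holds it 3.5 to 4.5 mm up. It presses down with 1.7 N and 0.15 N more per mm; sliding a bar under it takes 1 to 5 N. It bears 15 N
- pointer (a joint): angle of the red hand, rad, clockwise from above, 0 with the spindle at rest; 10 mm of lift are one turn (0.628 rad per mm). At 2.513 it points along +x of the stand
- bezel (a joint): angle of the bezel with its dial card, rad, grows clockwise from above; at 0 its green zero mark points along +x of the stand. The mark is under the hand when bezel equals pointer minus 2.513
- zero_mark (a point): on the card at the thick green zero mark, 19 mm from the spindle axis, x axis outward; turns with the bezel
- pointer_tip (a point): on the red hand, 19 mm from the spindle axis, x axis outward. The dial is zeroed when this is within 2 mm of zero_mark seen from above
- master: bright steel bar with blue bands, 140 x 20 x 25 mm, 0.35 to 0.6 kg. Origin under its middle, x along it; both ends alike, the top slopes down by 8 mm over the last 18 mm. It starts on the stand's table in line with the guide, its forward end 4 to 14 mm short of the spindle axis. Home, its origin is 30 to 48 mm before that axis
- spacer: brass bar 140 x 20 x 25.8 mm, 0.4 to 0.65 kg, two holes in its top near the middle. Origin under its middle, x along it; ends ramped like the master's. It starts flat on the mat's half at -y. It is 0.8 mm thicker than the master, so at the end the hand stands 8 divisions (0.50 rad) clockwise of zero
- mat: blue bench mat 190 (x) x 180 (y) x 4 mm, fixed; origin under its middle. The half at +y is free for the master, which must lie flat with its middle within 50 mm (x) and 80 mm (y) of the mat's
- vial_0: small glass vial with black cap, 24 x 24 x 53 mm, bystander, origin at its underside
- vial_1: small glass vial with red cap, 24 x 24 x 46 mm, bystander, origin at its underside
- lens_brush: wooden lens brush, 12 x 145 x 12 mm, lying, bystander
- hex_key: steel hex key, 29 x 78 x 4 mm, lying, bystander
- petri_dish: petri dish, 60 x 60 x 13 mm, bystander, origin at its underside

How it is judged:
By the outcome, as a careful person would: the job done as asked, in the order asked, and still so for the second after the job is handed in, with the robot touching nothing.
It also fails if it takes over 72 s, if anything falls off the work surface, if the arm or the gripper's body presses on something with over 40 N, if the wrist force passes 120 N, or if a joint passes its speed limit or range.

## Working session

There is one attempt and no reset: what is moved stays moved. The work goes in short steps, Python scripts to look and compute and a shell command to move; the robot and the scene stay as the last step left them, time stands still between calls to the robot, and variables do not carry over. Pictures are saved under pics/ and viewed, and the job is handed in when it is done.

```bash
ls; mkdir -p pics
python3 - <<'E'
from station import *
import cv2,json
s=sense();print(s)
for c in ["scene","top","wrist"]:
    im=capture(c);cv2.imwrite(f"pics/a_{c}.png",im[:,:,::-1])
    k=get_calibration(c);print(c,k)
E
```

```text
pics
{'time_s': 0.0, 'joints': array([ 8.62069865e+01,  2.20902012e+01,  3.79190350e-01, -3.10665387e-02,
       -6.84119692e+01, -1.48165537e+01]), 'joint_velocities': array([ 0.05003029,  0.03998272,  0.09376446, -0.02656699, -0.07185146,
       -0.00443196]), 'effort': array([-4.03326731e-04, -3.90671575e+01,  1.87405872e+01,  4.22015235e+00,
        1.08713572e-02, -1.91518043e-04]), 'tcp_pos': array([0.1992271 , 0.59174476, 0.22145611]), 'ee_rot': array([[ 9.47651302e-01, -3.19306425e-01, -6.45060614e-04],
       [-3.19307070e-01, -9.47648959e-01, -2.10829949e-03],
       [ 6.19025540e-05,  2.20390518e-03, -9.99997569e-01]]), 'wrist_force': array([ 0.54142093, -0.51020355, -1.21103476]), 'moment': array([-0.00880912,  0.01731981, -0.04571048]), 'gripper_width': 0.9982163165340956}
scene {'K': array([[554.11644823,   0.        , 321.79229026],
       [  0.        , 554.11644823, 238.49491148],
       [  0.        ,   0.        ,   1.        ]]), 'dist': array([-0.0237057,  0.       ,  0.       ,  0.       ,  0.       ]), 'T': array([[ 0.50446696,  0.55222079, -0.66375092, -0.2090
[... 484 characters left out ...]
85975,  0.49005251],
       [-0.99973506, -0.01695931, -0.01556239, -0.06311864],
       [-0.0170526 ,  0.09159482,  0.99565034,  1.29439835],
       [ 0.        ,  0.        ,  0.        ,  1.        ]])}
wrist {'K': array([[408.16685538,   0.        , 314.87060788],
       [  0.        , 408.16685538, 233.14598104],
       [  0.        ,   0.        ,   1.        ]]), 'dist': array([-0.0498626,  0.       ,  0.       ,  0.       ,  0.       ]), 'T': array([[-0.31962508,  0.90736108,  0.27301224,  0.27345172],
       [-0.94754336, -0.30642869, -0.09090126,  0.56495621],
       [ 0.00117852, -0.28774525,  0.95770626,  0.3837716 ],
       [ 0.        ,  0.        ,  0.        ,  1.        ]])}
```

View pics/a_top.png

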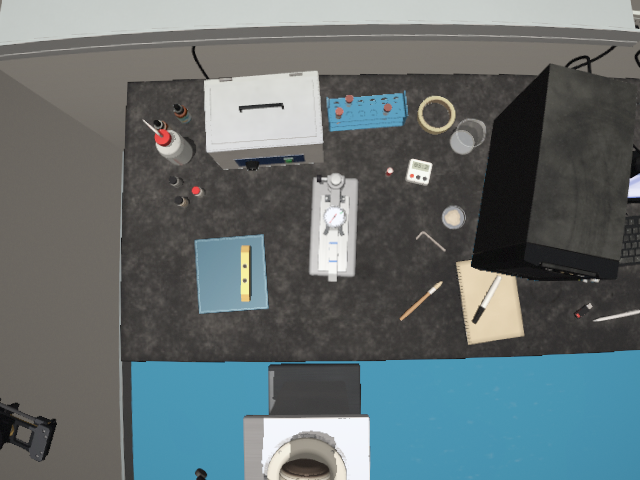

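View pics/a_scene.png

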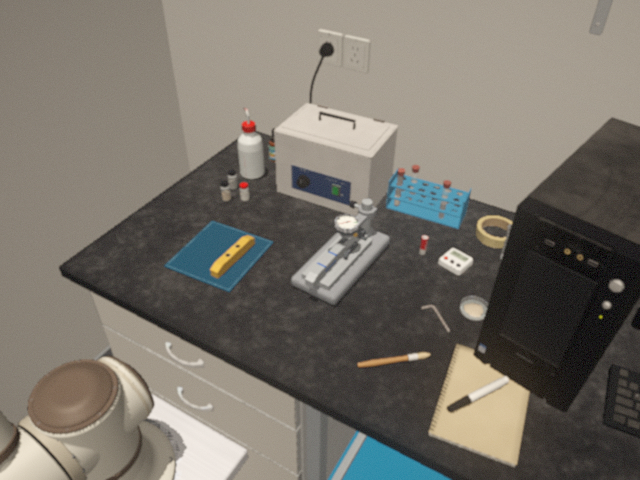

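```bash
cat > h.py <<'E'
from station import *
import numpy as np, cv2
def ray(cam,uv,cal=None):
    k=cal or get_calibration(cam)
    p=cv2.undistortPoints(np.array([[uv]],float),k["K"],k["dist"])[0,0]
    d=k["T"][:3,:3]@np.array([p[0],-p[1],-1.]);return k["T"][:3,3],d
def atz(cam,uv,z,cal=None):
    o,d=ray(cam,uv,cal);return o+d*(z-o[2])/d[2]
def proj(cam,P,cal=None):
    k=cal or get_calibration(cam);T=np.linalg.inv(k["T"])
    c=np.atleast_2d(P)@T[:3,:3].T+T[:3,3]
    c=c*[1,-1,-1]
    return cv2.projectPoints(c.reshape(-1,1,3),np.zeros(3),np.zeros(3),k["K"],k["dist"])[0].reshape(-1,2)
def tri(a,b):
    (o1,d1),(o2,d2)=a,b
    A=np.stack([d1,-d2],1);t=np.linalg.lstsq(A,o2-o1,rcond=None)[0]
    p,q=o1+t[0]*d1,o2+t[1]*d2
    return (p+q)/2,np.linalg.norm(p-q)
def save(cam,name,im=None):
    im=capture(cam) if im is None else im
    cv2.imwrite(f"pics/{name}.png",im[:,:,::-1]);return im
def sp(cam,t):
    r=spot_point(cam,t)
    return [(round(q['conf'],2),np.array(q['location'])*[640,480]) for q in r[:3]]
E
python3 - <<'E'
from h import *
np.set_printoptions(precision=4,suppress=True)
for n in ["stand","guide","back_stop","bezel_middle","master","spacer","mat","zero_mark","pointer_tip","vial_0","vial_1","petri_dish","lens_brush","hex_key"]:
    r=[sp(c,n) for c in("top","scene")]
    print(n,[(x[0],x[1].round(1)) for y in r for x in y[:2]])
    if r[0] and r[1]: print("   ",*tri(ray("top",r[0][0][1]),ray("scene",r[1][0][1])))
print(sense()['time_s'])
E
```

```text
stand [(0.77, array([332.6, 222.6])), (0.57, array([334.9, 218.8])), (0.94, array([345.1, 260.2]))]
    [ 0.6438 -0.0765  0.0002] 0.002683170299644177
guide [(0.84, array([334.7, 216.8])), (0.73, array([340. , 210.1])), (0.78, array([345. , 247.8]))]
    [ 0.6514 -0.0769  0.0334] 0.00830622769371193
back_stop [(0.67, array([358. , 233.3]))]
bezel_middle [(0.82, array([331.6, 216.3])), (0.71, array([451.2, 215.3])), (0.66, array([345.8, 223.2]))]
    [ 0.6458 -0.0729  0.1073] 0.001750845310375953
master [(0.6, array([337.2, 249.4])), (0.49, array([341.3, 211.5])), (0.77, array([328.1, 268. ]))]
    [ 0.569  -0.0806  0.038 ] 0.010522117430941575
spacer [(0.86, array([244.6, 271.8])), (0.98, array([233.4, 259.4]))]
    [ 0.521   0.1526 -0.009 ] 0.0001398753957809448
mat [(0.59, array([233.9, 271.6])), (0.95, array([220. , 253.8]))]
    [ 0.5189  0.1836 -0.0044] 0.010086295305744654
zero_mark [(0.77, array([342. , 211.8])), (0.85, array([353.9, 223.7]))]
    [ 0.6534 -0.0938  0.1097] 0.006813307514670819
pointer_tip [(0.31, array([334.3, 251. ]))]
vial_0 [(0.63, array([186.8, 205.2])), (0.59, array([200.2, 193. ])), (0.6, array([245.1, 197.9])), (0.44, array([228.9, 197.7]))]
    [0.706  0.281  0.0082] 0.044776716982932084
vial_1 [(0.63, array([186.8, 205.2])), (0.59, array([200.2, 193. ])), (0.6, array([245.1, 197.9])), (0.44, array([228.9, 197.7]))]
    [0.706  0.281  0.0082] 0.044776716982932084
petri_dish [(0.64, array([453.4, 215.9])), (0.78, array([474.8, 310.9])), (0.59, array([226. , 196.5]))]
    [ 0.6562 -0.3882 -0.0094] 0.0012606763967872947
lens_brush [(0.73, array([419.5, 298.6])), (0.9, array([394.9, 359.3]))]
    [ 0.4463 -0.2938 -0.0036] 0.0026582818856719604
hex_key [(0.46, array([427.5, 245.6])), (0.44, array([435.5, 317.1]))]
    [ 0.5817 -0.3202  0.003 ] 0.009247092517950554
1.55
```

Run:
```python
import cv2
im=cv2.imread("pics/a_top.png")
cv2.imwrite("pics/a_top_c.png",cv2.resize(im[165:325,180:380],None,fx=4,fy=3.75,interpolation=cv2.INTER_CUBIC)[:,:])
im=cv2.imread("pics/a_scene.png")
cv2.imwrite("pics/a_scene_c.png",cv2.resize(im[190:310,280:400],None,fx=5,fy=5,interpolation=cv2.INTER_CUBIC))
```

```text
(no output)
```

View pics/a_top_c.png

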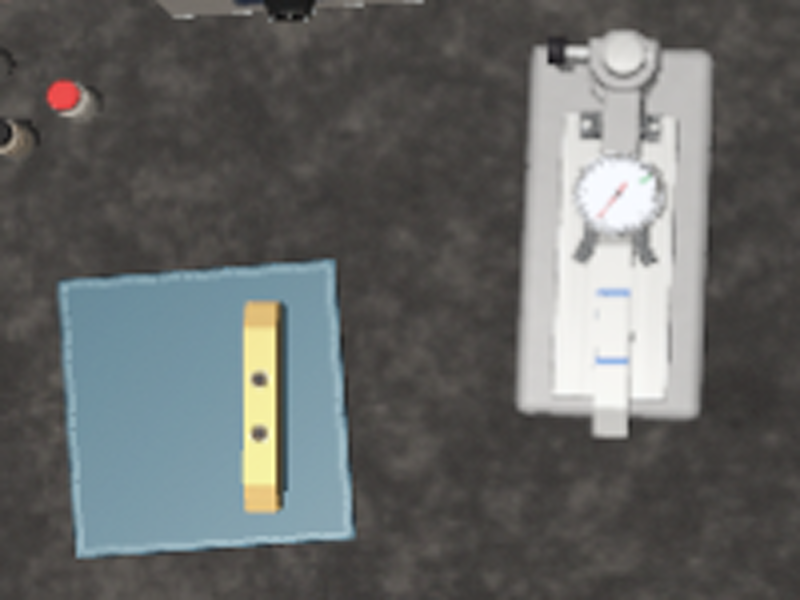

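View pics/a_scene_c.png

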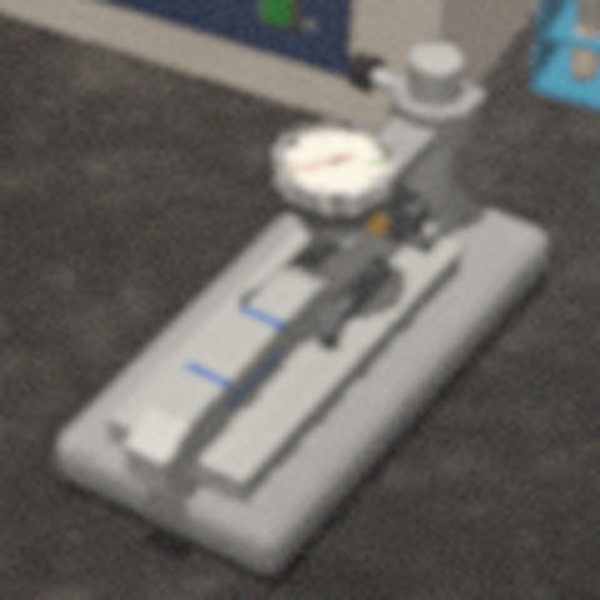

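```bash
cat >> h.py <<'E'
np.set_printoptions(precision=4,suppress=True)
def plan(xyz,yaw=None):
    s=sense();R=s['ee_rot'];d=R.T@(np.array(xyz)-s['tcp_pos'])*100
    cur=np.degrees(np.arctan2(R[1,0],R[0,0]))
    sp=None if yaw is None else -((yaw-cur+180)%360-180)
    print("t",s['time_s'],"tcp",s['tcp_pos'],"yaw",round(cur,2),"j6",s['joints'][5].round(1),"-> delta_cm",d.round(2),"spin",sp,"F",s['wrist_force'].round(2))
E
python3 -c "
from h import *
plan([.555,-.07,.25],-2)"
```

```text
t 1.55 tcp [0.1994 0.5923 0.2225] yaw -18.61 j6 -14.8 -> delta_cm [54.83 51.42 -2.74] spin -16.610428570585583 F [ 0.66  0.36 -0.34]
```

```bash
python3 -m inch '[{"fingers":8.7,"delta_pos":[27.4,25.7,-2.7],"spin":-8},{"fingers":8.7,"delta_pos":[27.4,25.7,-2.7],"spin":-8},{"fingers":8.7,"delta_pos":[54.8,51.4,-2.7],"spin":-16.6},{"fingers":8.7,"delta_pos":[54.8,51.4,-2.7],"spin":-16.6},{"fingers":8.7,"delta_pos":[54.8,51.4,-2.7],"spin":-16.6},{"fingers":8.7,"delta_pos":[54.8,51.4,-2.7],"spin":-16.6},{"fingers":8.7,"delta_pos":[54.8,51.4,-2.7],"spin":-16.6},{"fingers":8.7,"delta_pos":[54.8,51.4,-2.7],"spin":-16.6},{"fingers":8.7,"delta_pos":[54.8,51.4,-2.7],"spin":-16.6},{"fingers":8.7,"delta_pos":[54.8,51.4,-2.7],"spin":-16.6},{"fingers":8.7,"delta_pos":[54.8,51.4,-2.7],"spin":-16.6},{"fingers":8.7,"delta_pos":[54.8,51.4,-2.7],"spin":-16.6},{"fingers":8.7,"delta_pos":[54.8,51.4,-2.7],"spin":-16.6},{"fingers":8.7,"delta_pos":[54.8,51.4,-2.7],"spin":-16.6},{"fingers":8.7,"delta_pos":[54.8,51.4,-2.7],"spin":-16.6},{"fingers":8.7,"delta_pos":[54.8,51.4,-2.7],"spin":-16.6},{"fingers":8.7,"delta_pos":[54.8,51.4,-2.7],"spin":-16.6},{"fingers":8.7,"delta_pos":[54.8,51.4,-2.7],"spin":-16.6},{"fingers":8.7,"delta_pos":[54.8,51.4,-2.7],"spin":-16.6},{"fingers":8.7,"delta_pos":[54.8,51.4,-2.7],"spin":-16.6}]'
python3 - <<'E'
from h import *
plan([.555,-.07,.25],-2)
import pickle
cal=get_calibration("wrist")
im=save("wrist","b_wrist");pickle.dump((sense()['tcp_pos'],cal),open("b.pkl","wb"))
for n in ["guide","master","back_stop","bezel_middle","spindle"]:
    print(n,[(a,b.round(1)) for a,b in sp("wrist",n)])
E
```

```text
time_s: 3.55
tcp_pos: [0.5544, -0.0684, 0.25]
ee_rot: [[0.999, -0.033, 0.001], [-0.033, -0.999, 0.0], [0.001, -0.0, -1.0]]
wrist_force: [0.1, 0.1, -0.6]
gripper_width: 1.003
t 3.55 tcp [ 0.5544 -0.0684  0.25  ] yaw -1.88 j6 78.5 -> delta_cm [ 0.06  0.15 -0.  ] spin 0.11509706672021025 F [ 0.06  0.08 -0.63]
guide [(0.73, array([564. , 157.5]))]
master [(0.9, array([321.1, 196.6])), (0.59, array([350.3,  82.2]))]
back_stop []
bezel_middle [(0.67, array([324.8,  99.4]))]Traceback (most recent call last):
  File "<stdin>", line 7, in <module>
  File "h.py", line 23, in sp
    r=spot_point(cam,t)
ValueError: it knows: back_stop, bezel_middle, guide, head, hex_key, lens_brush, master, mat, petri_dish, pointer_tip, spacer, stand, vial, zero_mark
```

View pics/b_wrist.png

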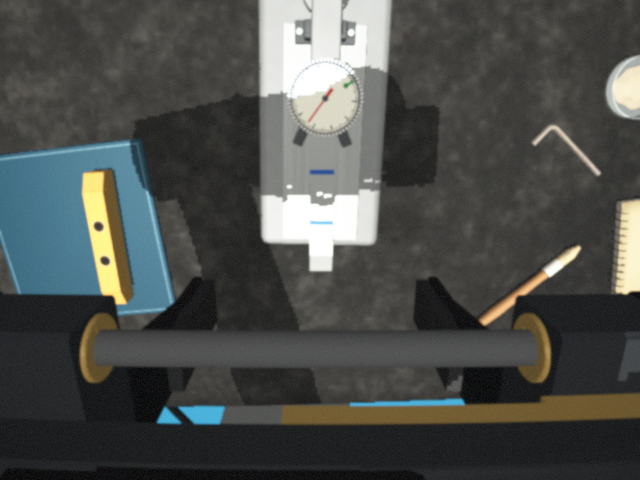

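Run:
```python
import cv2
im=cv2.imread("pics/b_wrist.png")
cv2.imwrite("pics/b_c.png",cv2.resize(im[0:280,220:430],None,fx=2.1,fy=2.1,interpolation=cv2.INTER_CUBIC))
cv2.imwrite("pics/b_d.png",cv2.resize(im[50:145,270:380],None,fx=6,fy=6,interpolation=cv2.INTER_CUBIC))
```

```text
(no output)
```

View pics/b_c.png

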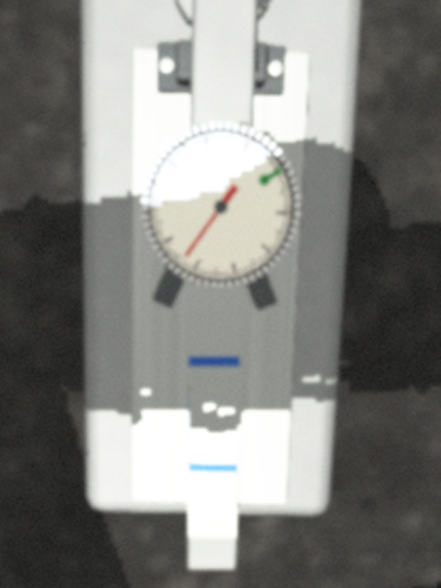

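View pics/b_d.png

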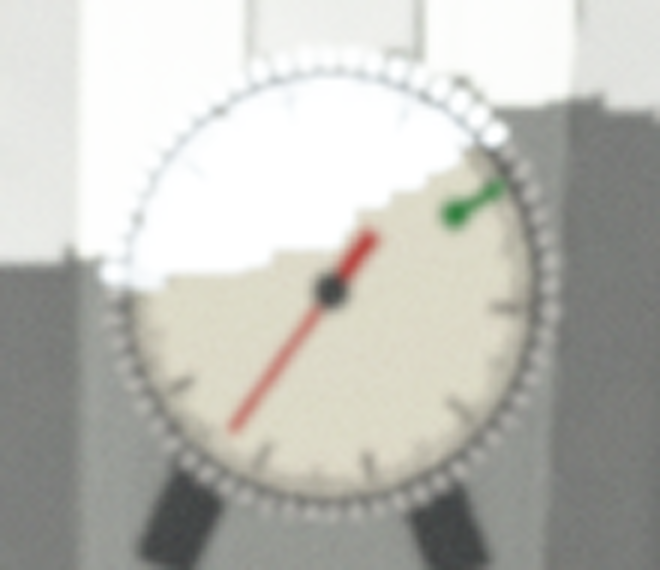

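Run:
```python
from h import *
import pickle
p,cal=pickle.load(open("b.pkl","rb"))
f=lambda u,v,z:atz("wrist",(220+u/2.1,v/2.1),z,cal)
def yaw(a,b):
    d=b-a;return np.degrees(np.arctan2(d[1],d[0])).round(2)
for n,a,b,z in [("tabL",(132,500),(135,55),.045),("tabR",(286,500),(307,60),.045)]:
    A,B=f(*a,z),f(*b,z);print(n,A,B,yaw(A,B))
# front table edge
A,B=f(133,502,.045),f(284,502,.045);print("front",A,B,yaw(A,B)+90)
print("bezel",atz("wrist",(324.8,98.6),.115,cal), atz("wrist",(325,98.7),.120,cal))
for u1,u2,v,z in [(189,239,410,.07),(187.5,238.5,535,.07),(190,239,466,.07),(189,239,361,.07)]:
    print("mast",f(u1,v,z),f(u2,v,z))
print("rear slope start",f(213,537,.07),"rear end",f(213,570,.062))
```

```text
tabL [ 0.5187 -0.0388  0.045 ] [ 0.7015 -0.0498  0.045 ] -3.46
tabR [ 0.5164 -0.1079  0.045 ] [ 0.6975 -0.1174  0.045 ] -3.0
front [ 0.5177 -0.0392  0.045 ] [ 0.5155 -0.107   0.045 ] -1.9000000000000057
bezel [ 0.6409 -0.08    0.115 ] [ 0.6407 -0.08    0.12  ]
mast [ 0.5639 -0.0664  0.07  ] [ 0.5632 -0.0866  0.07  ]
mast [ 0.5102 -0.0637  0.07  ] [ 0.5094 -0.0853  0.07  ]
mast [ 0.5404 -0.0659  0.07  ] [ 0.5397 -0.0861  0.07  ]
mast [ 0.5837 -0.0671  0.07  ] [ 0.5831 -0.087   0.07  ]
rear slope start [ 0.5089 -0.0745  0.07  ] rear end [ 0.4906 -0.0741  0.062 ]
```

```bash
python3 -c "
from h import *
plan([.5155,-.0736,.051],-3.1)"
```

```text
t 3.8 tcp [ 0.5547 -0.0692  0.2497] yaw -1.96 j6 78.5 -> delta_cm [-3.91  0.57 19.87] spin 1.1374060953462504 F [0.1  0.04 0.66]
```

```bash
python3 -m inch '[{"fingers":8.7,"delta_pos":[-3.9,0.55,5],"spin":1.1},{"fingers":8.7,"delta_pos":[-3.9,0.55,9],"spin":1.1},{"fingers":8.7,"delta_pos":[-3.9,0.55,12],"spin":1.1},{"fingers":8.7,"delta_pos":[-3.9,0.55,13],"spin":1.1},{"fingers":8.7,"delta_pos":[-3.9,0.55,13],"spin":1.1},{"fingers":8.7,"delta_pos":[-3.9,0.55,13],"spin":1.1}]'
python3 - <<'E'
from h import *
import pickle
plan([.5155,-.0736,.051],-3.1)
cal=get_calibration("wrist")
im=save("wrist","c_wrist");pickle.dump((sense()['tcp_pos'],cal),open("c.pkl","wb"))
E
```

```text
time_s: 4.4
tcp_pos: [0.5173, -0.0737, 0.1211]
ee_rot: [[0.999, -0.054, 0.003], [-0.054, -0.999, -0.0], [0.003, 0.0, -1.0]]
wrist_force: [0.8, 0.3, -0.4]
gripper_width: 1.003
t 4.4 tcp [ 0.5173 -0.0737  0.1211] yaw -3.07 j6 77.2 -> delta_cm [-0.2  -0.    7.01] spin 0.02727774243939507 F [ 0.77  0.3  -0.4 ]
```

View pics/c_wrist.png

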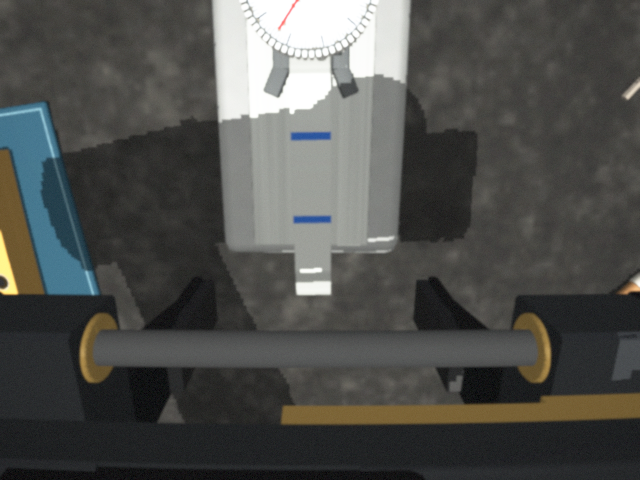

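Run:
```python
from h import *
import pickle,cv2
p,cal=pickle.load(open("c.pkl","rb"))
im=cv2.imread("pics/c_wrist.png")
cv2.imwrite("pics/c_c.png",cv2.resize(im[0:300,210:420],None,fx=2.6,fy=2,interpolation=cv2.INTER_CUBIC))
print("tip proj",proj("wrist",p,cal))
print(atz("wrist",(313,282),.07,cal),atz("wrist",(313,295),.062,cal),atz("wrist",(311,136),.07,cal),atz("wrist",(312,219),.07,cal))
for z in(.045,):
  print([atz("wrist",q,z,cal) for q in((251,118),(254,240))],)
```

```text
tip proj [[310.4173 298.3213]]
[ 0.5029 -0.0737  0.07  ] [ 0.4911 -0.073   0.062 ] [ 0.5834 -0.0771  0.07  ] [ 0.5397 -0.0752  0.07  ]
[array([ 0.5939, -0.0435,  0.045 ]), array([ 0.5219, -0.0384,  0.045 ])]
```

View pics/c_c.png

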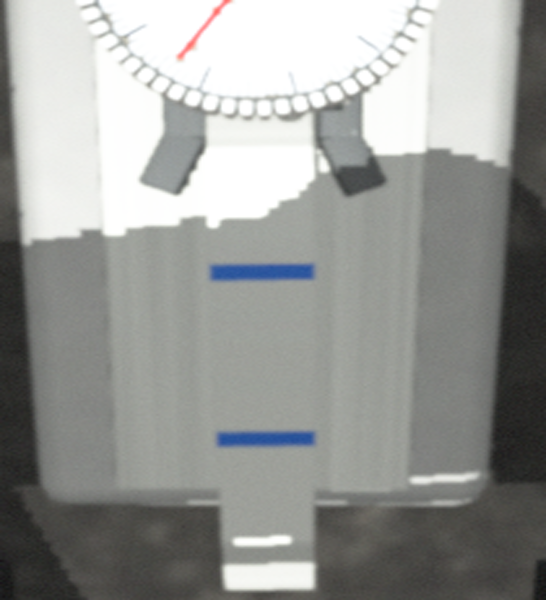

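Run:
```python
from h import *
import pickle
p,cal=pickle.load(open("c.pkl","rb"))
f=lambda u,v,z:atz("wrist",(210+u/2.6,v/2),z,cal)
print("mouth",f(181,193,.055),f(347,194,.055))
print("mouth necks",f(206,142,.055),f(317,142,.055))
print("table",f(117,480,.045),f(411,480,.045),f(104,230,.045),f(425,230,.045))
```

```text
mouth [ 0.6042 -0.0614  0.055 ] [ 0.6021 -0.0954  0.055 ]
mouth necks [ 0.6168 -0.0674  0.055 ] [ 0.6156 -0.0898  0.055 ]
table [ 0.5218 -0.039   0.045 ] [ 0.5181 -0.1082  0.045 ] [ 0.5956 -0.0431  0.045 ] [ 0.5918 -0.1126  0.045 ]
```

```bash
python3 -m inch '[{"fingers":8.7,"delta_pos":[-0.2,0,3.5],"spin":0},{"fingers":8.7,"delta_pos":[-0.2,0,6],"spin":0},{"fingers":8.7,"delta_pos":[-0.2,0,7],"spin":0},{"fingers":8.7,"delta_pos":[-0.2,0,7],"spin":0},{"fingers":3,"delta_pos":[-0.2,0,7],"spin":0},{"fingers":1.5,"delta_pos":[-0.2,0,7],"spin":0},{"fingers":1.5,"delta_pos":[-0.2,0,7],"spin":0},{"fingers":1.5,"delta_pos":[-0.2,0,7],"spin":0},{"fingers":1.5,"delta_pos":[-0.2,0,7],"spin":0},{"fingers":1.5,"delta_pos":[-0.2,0,7],"spin":0},{"fingers":1.5,"delta_pos":[-0.2,0,7],"spin":0}]'
```

```text
time_s: 5.55
tcp_pos: [0.5136, -0.0737, 0.0496]
ee_rot: [[0.999, -0.054, -0.0], [-0.054, -0.999, 0.0], [-0.0, -0.0, -1.0]]
wrist_force: [0.3, -0.3, -1.3]
gripper_width: 0.45
```

```bash
python3 -m inch '[{"fingers":1.5,"delta_pos":[0,0,0],"spin":0},{"fingers":1.5,"delta_pos":[0,0,0],"spin":0},{"fingers":1.5,"delta_pos":[0,0,0],"spin":0},{"fingers":1.5,"delta_pos":[0,0,0],"spin":0},{"fingers":1.5,"delta_pos":[0,0,0],"spin":0}]'
```

```text
time_s: 6.05
tcp_pos: [0.5136, -0.0737, 0.0495]
ee_rot: [[0.999, -0.054, -0.0], [-0.054, -0.999, 0.0], [-0.0, -0.0, -1.0]]
wrist_force: [-0.3, 0.5, -0.6]
gripper_width: 0.228
```

```bash
python3 -m inch '[{"fingers":1.5,"delta_pos":[0.3,0,0],"spin":0},{"fingers":1.5,"delta_pos":[0.6,0,0],"spin":0},{"fingers":1.5,"delta_pos":[0.8,0,0],"spin":0},{"fingers":1.5,"delta_pos":[0.9,0,0],"spin":0}]'; python3 -m inch '[{"fingers":1.5,"delta_pos":[0.2,0,0],"spin":0},{"fingers":1.5,"delta_pos":[0.4,0,0],"spin":0},{"fingers":1.5,"delta_pos":[0.6,0,0],"spin":0},{"fingers":1.5,"delta_pos":[0.8,0,0],"spin":0}]'; python3 -m inch '[{"fingers":1.5,"delta_pos":[0.2,0,0],"spin":0},{"fingers":1.5,"delta_pos":[0.4,0,0],"spin":0},{"fingers":1.5,"delta_pos":[0.6,0,0],"spin":0},{"fingers":1.5,"delta_pos":[0.8,0,0],"spin":0}]'
```

```text
time_s: 6.45
tcp_pos: [0.5226, -0.0743, 0.0495]
ee_rot: [[0.999, -0.054, -0.001], [-0.054, -0.999, -0.0], [-0.001, 0.0, -1.0]]
wrist_force: [-1.8, 0.7, 1.1]
gripper_width: 0.23
time_s: 6.85
tcp_pos: [0.5307, -0.0746, 0.0495]
ee_rot: [[0.999, -0.054, -0.0], [-0.054, -0.999, -0.0], [-0.0, 0.0, -1.0]]
wrist_force: [-1.4, -0.1, 1.0]
gripper_width: 0.229
time_s: 7.25
tcp_pos: [0.5362, -0.0752, 0.0495]
ee_rot: [[0.999, -0.054, -0.005], [-0.054, -0.999, -0.0], [-0.005, 0.001, -1.0]]
wrist_force: [-8.1, 2.0, 6.3]
gripper_width: 0.227
```

Run:
```python
from h import *
plan([.55,-.0745,.05],-3.1)
save("wrist","d_wrist")
```

```text
t 7.25 tcp [ 0.5362 -0.0752  0.0495] yaw -3.12 j6 77.8 -> delta_cm [ 1.38 -0.14 -0.06] spin -0.01866682542458875 F [-8.11  1.97  6.31]
```

View pics/d_wrist.png

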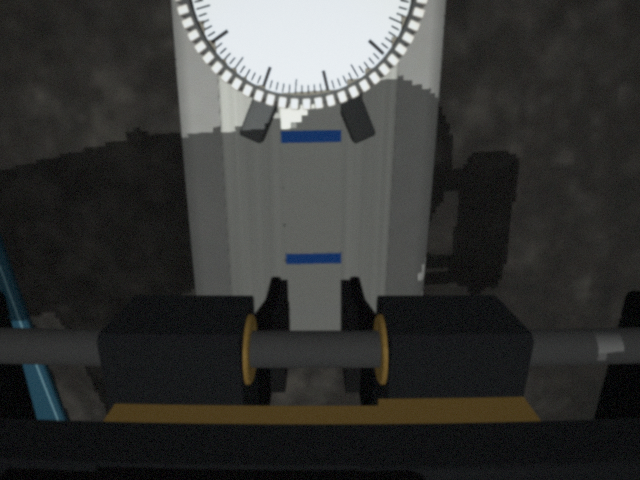

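```bash
python3 -m inch '[{"fingers":1.5,"delta_pos":[0.05,0,0],"spin":0},{"fingers":1.5,"delta_pos":[0.1,0,0],"spin":0}]'; python3 -m inch '[{"fingers":1.5,"delta_pos":[0.05,0,0],"spin":0},{"fingers":1.5,"delta_pos":[0.1,0,0],"spin":0}]'
```

```text
time_s: 7.5
tcp_pos: [0.5372, -0.0752, 0.0495]
ee_rot: [[0.999, -0.054, -0.005], [-0.054, -0.999, -0.0], [-0.005, 0.0, -1.0]]
wrist_force: [-7.5, 1.8, 6.6]
gripper_width: 0.233
time_s: 7.7
tcp_pos: [0.538, -0.0752, 0.0495]
ee_rot: [[0.999, -0.054, -0.005], [-0.054, -0.999, -0.0], [-0.005, 0.0, -1.0]]
wrist_force: [-8.8, 1.9, 6.7]
gripper_width: 0.228
```

```bash
python3 -m inch '[{"fingers":1.5,"delta_pos":[0.1,0,0],"spin":0},{"fingers":1.5,"delta_pos":[0.2,0,0],"spin":0}]'; python3 -m inch '[{"fingers":1.5,"delta_pos":[0.1,0,0],"spin":0},{"fingers":1.5,"delta_pos":[0.2,0,0],"spin":0}]';python3 -m inch '[{"fingers":1.5,"delta_pos":[0.1,0,0],"spin":0}]'
```

```text
time_s: 7.9
tcp_pos: [0.5403, -0.0753, 0.0495]
ee_rot: [[0.999, -0.054, -0.005], [-0.054, -0.999, -0.0], [-0.005, 0.0, -1.0]]
wrist_force: [-5.7, 1.8, 6.3]
gripper_width: 0.229
time_s: 8.1
tcp_pos: [0.5431, -0.0754, 0.0495]
ee_rot: [[0.999, -0.054, -0.003], [-0.054, -0.999, -0.0], [-0.003, 0.0, -1.0]]
wrist_force: [-5.2, 1.2, 4.6]
gripper_width: 0.23
time_s: 8.2
tcp_pos: [0.5441, -0.0754, 0.0495]
ee_rot: [[0.999, -0.054, -0.003], [-0.054, -0.999, -0.0], [-0.003, 0.0, -1.0]]
wrist_force: [-5.6, 2.1, 4.3]
gripper_width: 0.226
```

```bash
for i in 1 2 3; do python3 -m inch '[{"fingers":1.5,"delta_pos":[0.1,0,0],"spin":0},{"fingers":1.5,"delta_pos":[0.2,0,0],"spin":0}]' | grep -E "tcp|force"; done
```

```text
tcp_pos: [0.5461, -0.0755, 0.0495]
wrist_force: [-5.4, 1.3, 4.9]
tcp_pos: [0.548, -0.0756, 0.0495]
wrist_force: [-6.0, 2.7, 4.7]
tcp_pos: [0.55, -0.0757, 0.0495]
wrist_force: [-6.3, 1.8, 4.9]
```

```bash
python3 -m inch '[{"fingers":1.5,"delta_pos":[0.1,0,0],"spin":0},{"fingers":1.5,"delta_pos":[0.2,0,0],"spin":0}]' | grep -E "tcp|force"; python3 -m inch '[{"fingers":1.5,"delta_pos":[0.1,0,0],"spin":0},{"fingers":1.5,"delta_pos":[0.2,0,0],"spin":0}]' | grep -E "tcp|force"
```

```text
tcp_pos: [0.552, -0.0758, 0.0495]
wrist_force: [-5.3, 1.1, 4.9]
tcp_pos: [0.554, -0.0758, 0.0495]
wrist_force: [-7.0, 2.6, 4.0]
```

```bash
python3 -m inch '[{"fingers":1.5,"delta_pos":[0.1,0,0],"spin":0},{"fingers":1.5,"delta_pos":[0.15,0,0],"spin":0}]' | grep -E "tcp|force"
```

```text
tcp_pos: [0.5555, -0.0759, 0.0495]
wrist_force: [-5.4, 0.7, 5.6]
```

```bash
python3 -m inch '[{"fingers":1.5,"delta_pos":[0.1,0,0],"spin":0},{"fingers":1.5,"delta_pos":[0.15,0,0],"spin":0}]' | grep -E "tcp|force"
```

```text
tcp_pos: [0.557, -0.076, 0.0495]
wrist_force: [-5.6, 1.9, 4.7]
```

```bash
python3 -m inch '[{"fingers":1.5,"delta_pos":[0.1,0,0],"spin":0},{"fingers":1.5,"delta_pos":[0.15,0,0],"spin":0}]' | grep -E "tcp|force"
```

```text
tcp_pos: [0.5585, -0.076, 0.0495]
wrist_force: [-5.9, 2.4, 5.1]
```

```bash
python3 -m inch '[{"fingers":1.5,"delta_pos":[0.1,0,0],"spin":0},{"fingers":1.5,"delta_pos":[0.15,0,0],"spin":0}]' | grep -E "tcp|force"
```

```text
tcp_pos: [0.56, -0.0761, 0.0495]
wrist_force: [-5.9, 1.5, 4.8]
```

```bash
python3 -m inch '[{"fingers":1.5,"delta_pos":[0.1,0,0],"spin":0},{"fingers":1.5,"delta_pos":[0.15,0,0],"spin":0}]' | grep -E "tcp|force"
```

```text
tcp_pos: [0.5615, -0.0761, 0.0495]
wrist_force: [-6.0, 2.8, 5.6]
```

```bash
python3 -m inch '[{"fingers":1.5,"delta_pos":[0.1,0,0],"spin":0},{"fingers":1.5,"delta_pos":[0.15,0,0],"spin":0}]' | grep -E "tcp|force"; python3 -c "
from h import *
save('wrist','e_wrist')"
```

```text
tcp_pos: [0.5624, -0.0762, 0.0495]
wrist_force: [-7.5, 3.7, 6.8]
```

View pics/e_wrist.png

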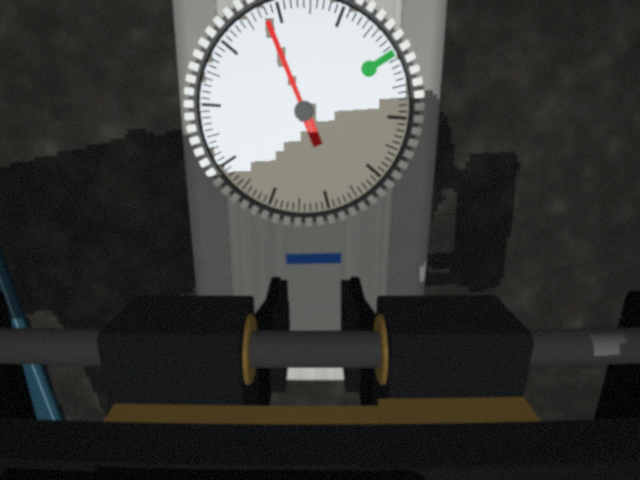

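```bash
python3 -m inch '[{"fingers":1.5,"delta_pos":[0.1,0,0],"spin":0},{"fingers":1.5,"delta_pos":[0.1,0,0],"spin":0}]' | grep -E "tcp|force"
```

```text
tcp_pos: [0.5624, -0.0762, 0.0495]
wrist_force: [-9.2, 3.6, 7.8]
```

```bash
python3 -m inch '[{"fingers":1.5,"delta_pos":[0.1,0,0],"spin":0},{"fingers":1.5,"delta_pos":[0.1,0,0],"spin":0}]' | grep -E "tcp|force"
```

```text
tcp_pos: [0.5624, -0.0762, 0.0495]
wrist_force: [-11.2, 3.6, 10.6]
```

```bash
python3 -m inch '[{"fingers":1.5,"delta_pos":[0.1,0,0],"spin":0},{"fingers":1.5,"delta_pos":[0.1,0,0],"spin":0},{"fingers":1.5,"delta_pos":[0.1,0,0],"spin":0}]' | grep -E "time|tcp|force"
```

```text
time_s: 11.15
tcp_pos: [0.5625, -0.0762, 0.0495]
wrist_force: [-13.8, 4.5, 11.6]
```

```bash
python3 -m inch '[{"fingers":4,"delta_pos":[0,0,-0.2],"spin":0},{"fingers":6,"delta_pos":[0,0,-0.3],"spin":0},{"fingers":6,"delta_pos":[-0.4,0,-0.5],"spin":0},{"fingers":6,"delta_pos":[-0.4,0,-1.5],"spin":0},{"fingers":8.7,"delta_pos":[-0.4,0,-5],"spin":0},{"fingers":8.7,"delta_pos":[-0.4,0,-9],"spin":0},{"fingers":8.7,"delta_pos":[-0.4,0,-9],"spin":0},{"fingers":8.7,"delta_pos":[-0.4,0,-9],"spin":0}]'
python3 - <<'E'
from h import *
import pickle
cal=get_calibration("wrist");s=sense()
save("wrist","f_wrist");pickle.dump((s['tcp_pos'],cal),open("f.pkl","wb"))
for n in ["bezel_middle","zero_mark","pointer_tip","master"]:print(n,sp("wrist",n))
E
```

```text
time_s: 11.95
tcp_pos: [0.5644, -0.0763, 0.1414]
ee_rot: [[0.999, -0.054, 0.004], [-0.054, -0.999, 0.001], [0.004, -0.001, -1.0]]
wrist_force: [-0.8, -0.2, -0.3]
gripper_width: 0.87
bezel_middle [(0.56, array([307.904, 115.68 ]))]
zero_mark [(0.8, array([346.88,  93.12]))]
pointer_tip [(0.58, array([292.992,  72.912]))]
master [(0.92, array([316.224, 168.48 ]))]
```

View pics/f_wrist.png

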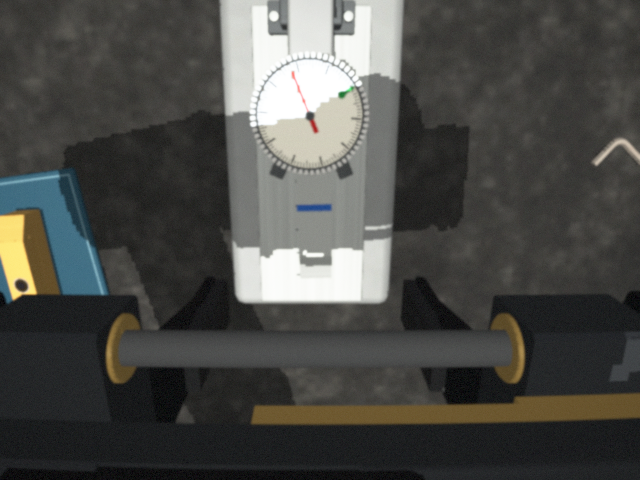

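```bash
cat >> h.py <<'E'
def ang(cal,c,p,z=.117):
    C,P=atz("wrist",c,z,cal),atz("wrist",p,z,cal);d=(P-C)[:2]
    return C,np.hypot(*d)*1000,np.degrees(np.arctan2(d[1],d[0]))+3.1
E
python3 - <<'E'
from h import *
import pickle
p,cal=pickle.load(open("f.pkl","rb"))
for q in [(293,72.5),(315.5,130),(346,93.5)]: print(ang(cal,(310,116.3),q))
print("rear",atz("wrist",(315,278),.0625,cal),"band",atz("wrist",(314,208),.07,cal))
im=cv2.imread("pics/f_wrist.png")
cv2.imwrite("pics/f_c.png",cv2.resize(im[45:185,240:380],None,fx=4.2,fy=4.2,interpolation=cv2.INTER_CUBIC))
E
```

```text
(array([ 0.6405, -0.0802,  0.117 ]), np.float64(19.701062436195297), np.float64(21.59527818681867))
(array([ 0.6405, -0.0802,  0.117 ]), np.float64(6.390879008679348), np.float64(-157.68397553513194))
(array([ 0.6405, -0.0802,  0.117 ]), np.float64(18.442769107032756), np.float64(-58.49129779315343))
rear [ 0.5408 -0.0769  0.0625] band [ 0.5882 -0.0789  0.07  ]
```

View pics/f_c.png

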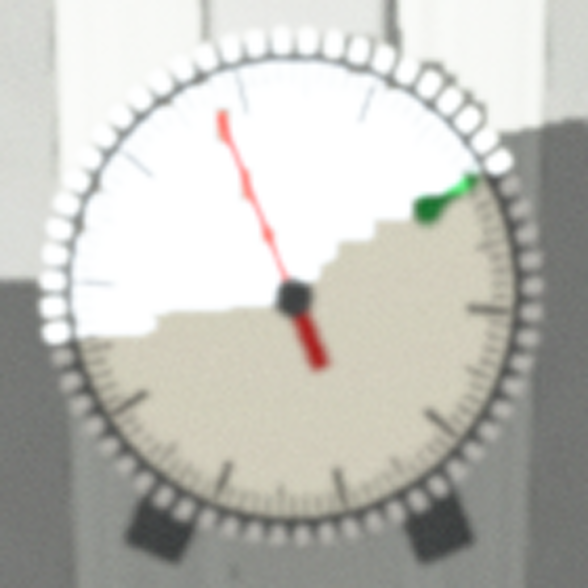

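```bash
python3 -c "
from h import *
plan([.6406,-.0801,.15],-43.1)
plan([.6406,-.0801,.109],-43.1)"
```

```text
t 12.2 tcp [ 0.5629 -0.0765  0.1385] yaw -3.11 j6 78.3 -> delta_cm [ 7.78 -0.06 -1.17] spin 39.98524876771029 F [0.16 0.1  0.82]
t 12.2 tcp [ 0.5629 -0.0765  0.1385] yaw -3.11 j6 78.3 -> delta_cm [ 7.79 -0.06  2.93] spin 39.98524876771029 F [0.16 0.1  0.82]
```

```bash
python3 -m inch '[{"fingers":8.7,"delta_pos":[2,0,-1.2],"spin":8},{"fingers":8.7,"delta_pos":[5,-0.05,-1.2],"spin":16},{"fingers":8.7,"delta_pos":[7.8,-0.05,-1.2],"spin":24},{"fingers":8.7,"delta_pos":[7.8,-0.05,-1.2],"spin":32},{"fingers":8.7,"delta_pos":[7.8,-0.05,-1.2],"spin":40},{"fingers":8.7,"delta_pos":[7.8,-0.05,-1.2],"spin":40},{"fingers":8.7,"delta_pos":[7.8,-0.05,-1.2],"spin":40}]'; python3 -c "
from h import *
plan([.6406,-.0801,.109],-43.1)
import pickle
cal=get_calibration('wrist');s=sense()
save('wrist','g_wrist');pickle.dump((s['tcp_pos'],cal),open('g.pkl','wb'))
print(proj('wrist',[[.6406,-.0801,.120],[.6406,-.0801,.10]],cal))"
```

```text
time_s: 12.9
tcp_pos: [0.6411, -0.0802, 0.1508]
ee_rot: [[0.732, -0.681, -0.001], [-0.681, -0.732, -0.0], [-0.001, 0.001, -1.0]]
wrist_force: [0.4, -0.2, -0.2]
gripper_width: 0.999
t 12.9 tcp [ 0.6411 -0.0802  0.1508] yaw -42.94 j6 39.9 -> delta_cm [-0.04  0.02  4.18] spin 0.16077049137931 F [ 0.38 -0.19 -0.2 ]
[[311.5628 274.9249]
 [311.816  261.0195]]
```

View pics/g_wrist.png

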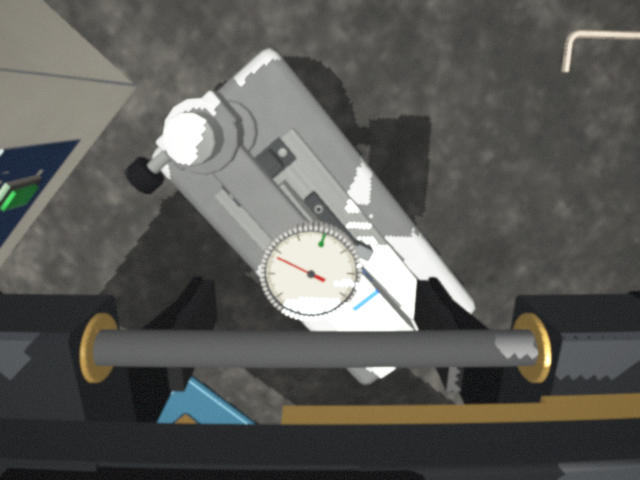

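```bash
python3 -m inch '[{"fingers":8.7,"delta_pos":[0,0,2],"spin":0},{"fingers":8.7,"delta_pos":[-0.05,0,3.5],"spin":0},{"fingers":8.7,"delta_pos":[-0.05,0,4.15],"spin":0},{"fingers":8.7,"delta_pos":[-0.05,0,4.15],"spin":0},{"fingers":4.5,"delta_pos":[-0.05,0,4.15],"spin":0},{"fingers":4.5,"delta_pos":[-0.05,0,4.15],"spin":0},{"fingers":4.5,"delta_pos":[-0.05,0,4.15],"spin":0},{"fingers":4.5,"delta_pos":[-0.05,0,4.15],"spin":0},{"fingers":4.5,"delta_pos":[-0.05,0,4.15],"spin":0},{"fingers":4.5,"delta_pos":[-0.05,0,4.15],"spin":0},{"fingers":4.5,"delta_pos":[-0.05,0,4.15],"spin":0},{"fingers":4.5,"delta_pos":[-0.05,0,4.15],"spin":0}]'
```

```text
time_s: 14.15
tcp_pos: [0.6425, -0.0786, 0.1104]
ee_rot: [[0.73, -0.683, 0.003], [-0.683, -0.73, 0.001], [0.002, -0.003, -1.0]]
wrist_force: [3.7, 4.4, -1.6]
gripper_width: 0.568
```

```bash
python3 -m inch '[{"fingers":4.5,"delta_pos":[0,-0.1,0],"spin":0},{"fingers":4.5,"delta_pos":[0,-0.2,0],"spin":0},{"fingers":4.5,"delta_pos":[0,-0.2,0],"spin":0}]'; python3 -c "
from h import *
s=sense();print(s['moment'])"
```

```text
time_s: 14.45
tcp_pos: [0.6425, -0.0786, 0.1103]
ee_rot: [[0.73, -0.683, 0.0], [-0.683, -0.73, -0.0], [0.0, 0.0, -1.0]]
wrist_force: [-0.3, 1.8, 1.1]
gripper_width: 0.574
[ 0.4442 -0.3082  0.0224]
```

```bash
python3 -m inch '[{"fingers":4.5,"delta_pos":[0,0,0],"spin":-5},{"fingers":4.5,"delta_pos":[0,0,0],"spin":-12},{"fingers":4.5,"delta_pos":[0,0,0],"spin":-19},{"fingers":4.5,"delta_pos":[0,0,0],"spin":-26},{"fingers":4.5,"delta_pos":[0,0,0],"spin":-33},{"fingers":4.5,"delta_pos":[0,0,0],"spin":-40},{"fingers":4.5,"delta_pos":[0,0,0],"spin":-40}]'; python3 -c "
from h import *
import pickle
cal=get_calibration('wrist');s=sense();print(s['moment'])
save('wrist','i_wrist');pickle.dump((s['tcp_pos'],cal),open('i.pkl','wb'))"
```

```text
time_s: 15.15
tcp_pos: [0.6427, -0.0782, 0.1103]
ee_rot: [[0.999, -0.054, 0.001], [-0.054, -0.999, 0.0], [0.001, -0.0, -1.0]]
wrist_force: [1.8, 2.2, 1.0]
gripper_width: 0.571
[ 0.7887 -0.4306  0.0682]
```

View pics/i_wrist.png

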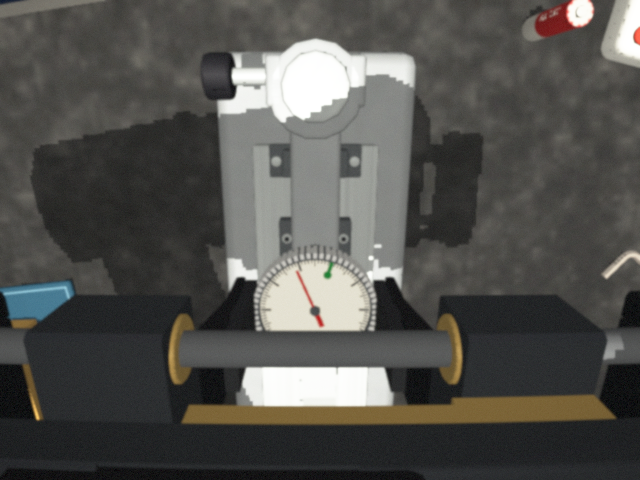

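Run:
```python
from h import *
import pickle
p,cal=pickle.load(open("i.pkl","rb"))
im=cv2.imread("pics/i_wrist.png")
cv2.imwrite("pics/i_c.png",cv2.resize(im[235:335,250:380],None,fx=5,fy=5,interpolation=cv2.INTER_CUBIC))
```

```text
(no output)
```

View pics/i_c.png

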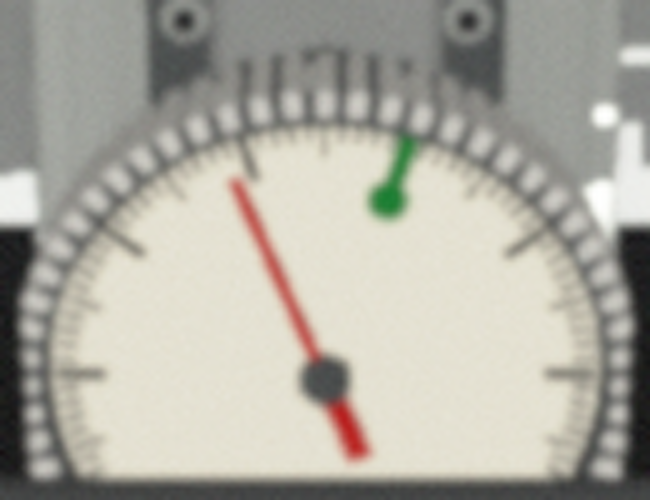

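Run:
```python
from h import *
import pickle
p,cal=pickle.load(open("i.pkl","rb"))
f=lambda u,v:(250+u/5,235+v/5)
for q in [(237,180),(358,455),(397,170),(408,140),(387,202)]: print(ang(cal,f(325,379),f(*q)))
```

```text
(array([ 0.64 , -0.08 ,  0.117]), np.float64(19.452845809861557), np.float64(21.688855484800577))
(array([ 0.64 , -0.08 ,  0.117]), np.float64(7.759572138311033), np.float64(-158.69848855142553))
(array([ 0.64 , -0.08 ,  0.117]), np.float64(19.84428471369201), np.float64(-17.278259653820683))
(array([ 0.64 , -0.08 ,  0.117]), np.float64(22.60099331016036), np.float64(-17.41177767710543))
(array([ 0.64 , -0.08 ,  0.117]), np.float64(16.917500925251645), np.float64(-17.54746841298965))
```

```bash
python3 -m inch '[{"fingers":4.5,"delta_pos":[0,0,0],"spin":-5},{"fingers":4.5,"delta_pos":[0,0,0],"spin":-12},{"fingers":4.5,"delta_pos":[0,0,0],"spin":-19},{"fingers":4.5,"delta_pos":[0,0,0],"spin":-26},{"fingers":4.5,"delta_pos":[0,0,0],"spin":-33},{"fingers":4.5,"delta_pos":[0,0,0],"spin":-39},{"fingers":4.5,"delta_pos":[0,0,0],"spin":-39}]'; python3 -c "
from h import *
import pickle
cal=get_calibration('wrist');s=sense();print(s['moment'])
im=save('wrist','j_wrist');pickle.dump((s['tcp_pos'],cal),open('j.pkl','wb'))
print(proj('wrist',[.64,-.08,.117],cal))
cv2.imwrite('pics/j_c.png',cv2.resize(im[235:335,250:380,::-1],None,fx=5,fy=5,interpolation=cv2.INTER_CUBIC))"
```

```text
time_s: 15.9
tcp_pos: [0.6426, -0.0778, 0.1103]
ee_rot: [[0.811, 0.585, 0.001], [0.585, -0.811, 0.001], [0.001, -0.0, -1.0]]
wrist_force: [1.1, 3.5, 1.9]
gripper_width: 0.567
[ 1.3802 -0.2516  0.0255]
[[313.2426 310.2308]]
```

View pics/j_c.png

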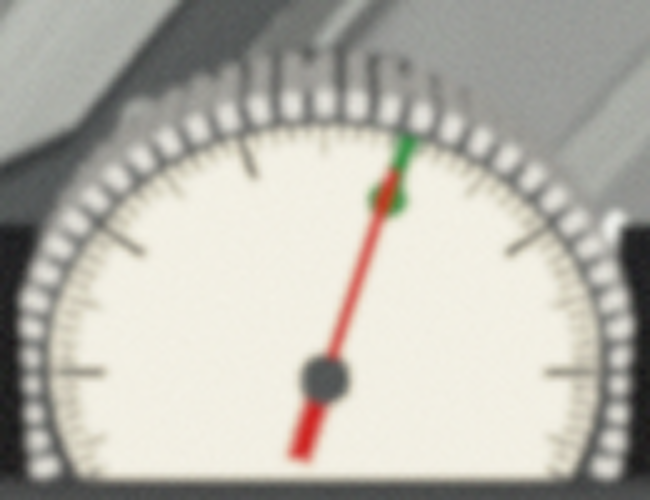

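```bash
python3 -m inch '[{"fingers":6,"delta_pos":[0,0,0],"spin":-39},{"fingers":8.7,"delta_pos":[0,0,0],"spin":0},{"fingers":8.7,"delta_pos":[0,0,0],"spin":0},{"fingers":8.7,"delta_pos":[0,0,0],"spin":0},{"fingers":8.7,"delta_pos":[0,0,-2],"spin":0},{"fingers":8.7,"delta_pos":[0,0,-4.5],"spin":0},{"fingers":8.7,"delta_pos":[0,0,-4.5],"spin":0}]'; python3 -c "
from h import *
plan([.5635,-.0759,.14],-3.1)"
```

```text
time_s: 16.65
tcp_pos: [0.6445, -0.0789, 0.1589]
ee_rot: [[0.809, 0.587, 0.007], [0.587, -0.809, -0.001], [0.005, 0.005, -1.0]]
wrist_force: [1.4, 0.5, -0.6]
gripper_width: 0.99
t 16.65 tcp [ 0.6445 -0.0789  0.1589] yaw 35.96 j6 118.6 -> delta_cm [-6.39 -5.01  1.83] spin 39.05668973108109 F [ 1.38  0.5  -0.58]
```

```bash
python3 -c "
from h import *
cal=get_calibration('wrist')
im=save('wrist','k_wrist')
c=proj('wrist',[.64,-.08,.117],cal)[0];print(c)
u,v=int(c[0]),int(c[1])
cv2.imwrite('pics/k_c.png',cv2.resize(im[v-70:v+60,u-70:u+70,::-1],None,fx=4,fy=4,interpolation=cv2.INTER_CUBIC))"
```

```text
[309.5196 269.8249]
```

View pics/k_c.png

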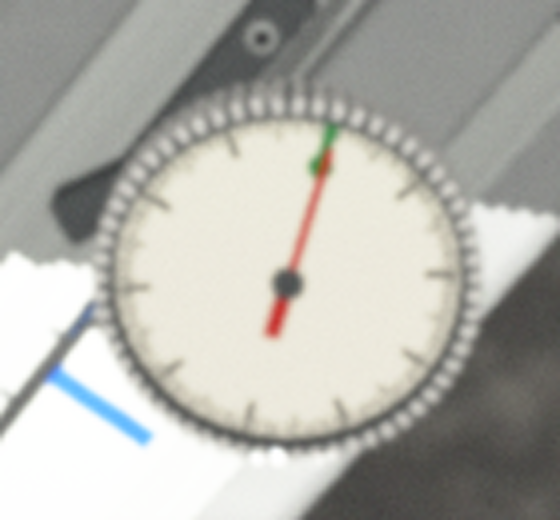

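```bash
python3 -m inch '[{"fingers":8.7,"delta_pos":[-2,-1.5,0],"spin":8},{"fingers":8.7,"delta_pos":[-4,-3,0],"spin":16},{"fingers":8.7,"delta_pos":[-6.4,-5,0],"spin":24},{"fingers":8.7,"delta_pos":[-6.4,-5,1.8],"spin":32},{"fingers":8.7,"delta_pos":[-6.4,-5,1.8],"spin":39},{"fingers":8.7,"delta_pos":[-6.4,-5,1.8],"spin":39},{"fingers":8.7,"delta_pos":[-6.4,-5,1.8],"spin":39}]'; python3 -c "
from h import *
plan([.5635,-.0761,.0505],-3.1)
cal=get_calibration('wrist')
im=save('wrist','l_wrist')"
```

```text
time_s: 17.4
tcp_pos: [0.561, -0.0755, 0.1365]
ee_rot: [[0.999, -0.052, -0.001], [-0.052, -0.999, -0.0], [-0.001, 0.0, -1.0]]
wrist_force: [-0.2, -0.2, -0.7]
gripper_width: 1.0
t 17.4 tcp [ 0.561  -0.0755  0.1365] yaw -2.95 j6 78.3 -> delta_cm [0.26 0.05 8.6 ] spin 0.14568105600400827 F [-0.19 -0.16 -0.67]
```

View pics/l_wrist.png

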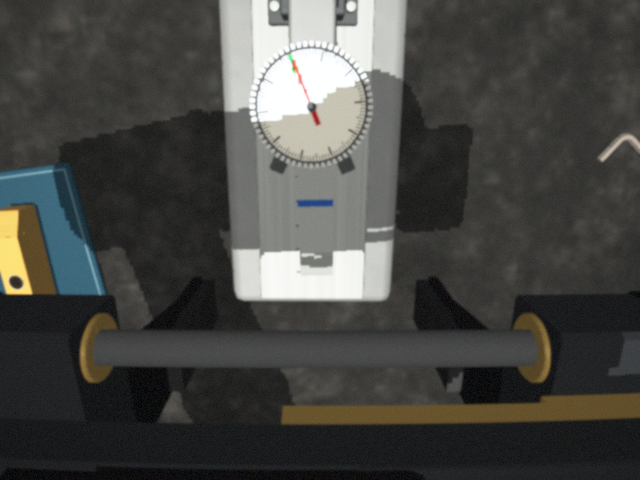

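```bash
python3 -m inch '[{"fingers":5,"delta_pos":[0.25,0.05,4],"spin":0},{"fingers":5,"delta_pos":[0.25,0.05,7.5],"spin":0},{"fingers":4,"delta_pos":[0.25,0.05,8.6],"spin":0},{"fingers":3,"delta_pos":[0.25,0.05,8.6],"spin":0},{"fingers":1.5,"delta_pos":[0.25,0.05,8.6],"spin":0},{"fingers":1.5,"delta_pos":[0.25,0.05,8.6],"spin":0},{"fingers":1.5,"delta_pos":[0.25,0.05,8.6],"spin":0},{"fingers":1.5,"delta_pos":[0.25,0.05,8.6],"spin":0},{"fingers":1.5,"delta_pos":[0.25,0.05,8.6],"spin":0},{"fingers":1.5,"delta_pos":[0.25,0.05,8.6],"spin":0},{"fingers":1.5,"delta_pos":[0.25,0.05,8.6],"spin":0}]'; python3 -c "
from h import *
plan([.503,-.073,.0505],-3.1)"
```

```text
time_s: 18.55
tcp_pos: [0.5639, -0.0759, 0.0515]
ee_rot: [[0.999, -0.053, 0.0], [-0.053, -0.999, -0.0], [0.0, 0.0, -1.0]]
wrist_force: [-0.4, 0.4, 3.7]
gripper_width: 0.225
t 18.55 tcp [ 0.5639 -0.0759  0.0515] yaw -3.06 j6 78.3 -> delta_cm [-6.1   0.03  0.1 ] spin 0.041109887359056074 F [-0.43  0.37  3.73]
```

```bash
python3 -m inch '[{"fingers":1.5,"delta_pos":[-0.3,0,0],"spin":0},{"fingers":1.5,"delta_pos":[-0.8,0,0],"spin":0},{"fingers":1.5,"delta_pos":[-1.3,0,0],"spin":0},{"fingers":1.5,"delta_pos":[-1.8,0,0],"spin":0},{"fingers":1.5,"delta_pos":[-2.3,0,0],"spin":0},{"fingers":1.5,"delta_pos":[-2.8,0,0],"spin":0},{"fingers":1.5,"delta_pos":[-3.3,0,0],"spin":0},{"fingers":1.5,"delta_pos":[-3.8,0,0],"spin":0},{"fingers":1.5,"delta_pos":[-4.3,0,0],"spin":0},{"fingers":1.5,"delta_pos":[-4.8,0,0],"spin":0},{"fingers":1.5,"delta_pos":[-5.3,0,0],"spin":0},{"fingers":1.5,"delta_pos":[-5.8,0,0],"spin":0},{"fingers":1.5,"delta_pos":[-6.2,0,0],"spin":0},{"fingers":1.5,"delta_pos":[-6.5,0,0],"spin":0},{"fingers":1.5,"delta_pos":[-6.5,0,0],"spin":0}]'; python3 -m inch '[{"fingers":4,"delta_pos":[0,0,-0.1],"spin":0},{"fingers":4,"delta_pos":[0,0,-0.1],"spin":0},{"fingers":4,"delta_pos":[0,0,-0.1],"spin":0},{"fingers":4,"delta_pos":[0,0,-3],"spin":0},{"fingers":4,"delta_pos":[0,0,-4],"spin":0},{"fingers":4,"delta_pos":[0,0,-4],"spin":0}]'; python3 -c "
from h import *
import pickle
plan([.546,-.0755,.0505],-3.1)
cal=get_calibration('wrist');s=sense()
im=save('wrist','m_wrist');pickle.dump((s['tcp_pos'],cal),open('m.pkl','wb'))"
```

```text
time_s: 20.05
tcp_pos: [0.4982, -0.0725, 0.0514]
ee_rot: [[0.999, -0.054, -0.0], [-0.054, -0.999, -0.0], [-0.0, 0.0, -1.0]]
wrist_force: [1.3, -0.1, 6.8]
gripper_width: 0.224
time_s: 20.65
tcp_pos: [0.4993, -0.0724, 0.0921]
ee_rot: [[0.999, -0.054, 0.002], [-0.054, -0.999, 0.0], [0.002, -0.001, -1.0]]
wrist_force: [-0.3, 0.5, -0.4]
gripper_width: 0.452
t 20.65 tcp [ 0.4993 -0.0724  0.0921] yaw -3.12 j6 76.7 -> delta_cm [4.67 0.06 4.17] spin -0.01790040091830747 F [-0.25  0.5  -0.41]
```

View pics/m_wrist.png

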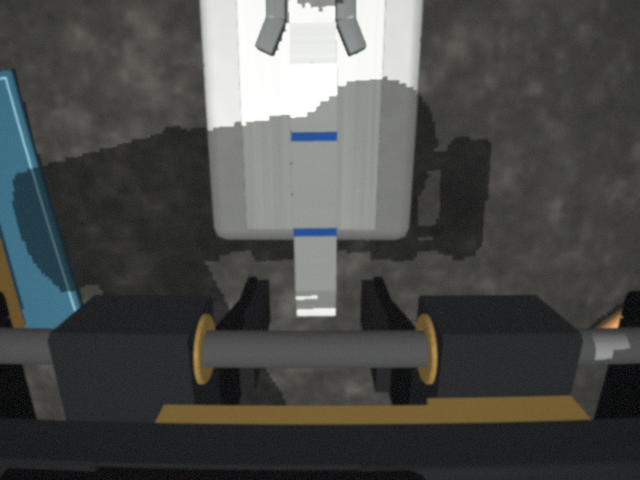

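Run:
```python
from h import *
import pickle
p,cal=pickle.load(open("m.pkl","rb"))
a,b=atz("wrist",(314,136),.07,cal),atz("wrist",(315,232),.07,cal)
print(a,b,(a+b)/2)
# spacer & mat from b image
p,cb=pickle.load(open("b.pkl","rb"))
print("sp holes",[atz("wrist",q,.0298,cb) for q in((98.5,226.5),(105,261))])
kt=get_calibration("top")
f=lambda u,v,z:atz("top",(180+u/4,165+v/3.75),z,kt)
print("mat",[f(u,v,.004) for u,v in((60,283),(333,262),(353,538),(78,555))])
print("mat mid",sum(f(u,v,.004) for u,v in((60,283),(333,262),(353,538),(78,555)))/4)
print("spacer top holes",f(259.5,379,.0298),f(259.5,433,.0298))
plan((a+b)/2*[1,1,0]+[0,0,.0505],-3.1)
```

```text
[ 0.5669 -0.0775  0.07  ] [ 0.5228 -0.0756  0.07  ] [ 0.5449 -0.0766  0.07  ]
sp holes [array([0.5319, 0.1444, 0.0298]), array([0.4956, 0.1445, 0.0298])]
mat [array([0.6028, 0.2791, 0.004 ]), array([0.6142, 0.1022, 0.004 ]), array([0.4274, 0.0909, 0.004 ]), array([0.4173, 0.2671, 0.004 ])]
mat mid [0.5154 0.1848 0.004 ]
spacer top holes [0.5344 0.1454 0.0298] [0.4986 0.1456 0.0298]
t 20.7 tcp [ 0.4985 -0.0724  0.091 ] yaw -3.14 j6 76.7 -> delta_cm [4.65 0.16 4.05] spin -0.038866287259992305 F [-0.42 -0.37  0.22]
```

```bash
python3 -m inch '[{"fingers":4,"delta_pos":[2.5,0.08,0],"spin":0},{"fingers":4,"delta_pos":[4.6,0.15,0],"spin":0},{"fingers":4,"delta_pos":[4.6,0.15,2],"spin":0},{"fingers":3.5,"delta_pos":[4.6,0.15,4],"spin":0},{"fingers":3,"delta_pos":[4.6,0.15,4],"spin":0},{"fingers":1.5,"delta_pos":[4.6,0.15,4],"spin":0},{"fingers":1.5,"delta_pos":[4.6,0.15,4],"spin":0},{"fingers":1.5,"delta_pos":[4.6,0.15,4],"spin":0},{"fingers":1.5,"delta_pos":[4.6,0.15,4],"spin":0},{"fingers":1.5,"delta_pos":[4.6,0.15,4],"spin":0}]'
```

```text
time_s: 21.7
tcp_pos: [0.5449, -0.0761, 0.0516]
ee_rot: [[0.999, -0.054, 0.001], [-0.054, -0.999, 0.0], [0.001, -0.0, -1.0]]
wrist_force: [0.0, 3.1, -0.4]
gripper_width: 0.229
```

```bash
python3 -m inch '[{"fingers":1.5,"delta_pos":[-0.5,0,0],"spin":0},{"fingers":1.5,"delta_pos":[-1.2,0,0],"spin":0},{"fingers":1.5,"delta_pos":[-2,0,0],"spin":0},{"fingers":1.5,"delta_pos":[-3,0,-0.3],"spin":0},{"fingers":1.5,"delta_pos":[-3.5,0,-1.5],"spin":0},{"fingers":1.5,"delta_pos":[-3.5,0,-3],"spin":0},{"fingers":1.5,"delta_pos":[-3.5,0,-4.5],"spin":0},{"fingers":1.5,"delta_pos":[-3.5,0,-5.5],"spin":0},{"fingers":1.5,"delta_pos":[-3.5,0,-6],"spin":0},{"fingers":1.5,"delta_pos":[-3.5,0,-6],"spin":0}]'; python3 -c "
from h import *
plan([.515,.225,.11],0)
im=save('wrist','n_wrist')"
```

```text
time_s: 22.7
tcp_pos: [0.5097, -0.0745, 0.1117]
ee_rot: [[0.999, -0.054, 0.001], [-0.054, -0.999, 0.0], [0.001, -0.0, -1.0]]
wrist_force: [0.2, 0.7, -4.5]
gripper_width: 0.228
t 22.7 tcp [ 0.5097 -0.0745  0.1117] yaw -3.12 j6 77.1 -> delta_cm [ -1.1  -29.94   0.18] spin -3.120545025028349 F [ 0.17  0.72 -4.51]
```

View pics/n_wrist.png

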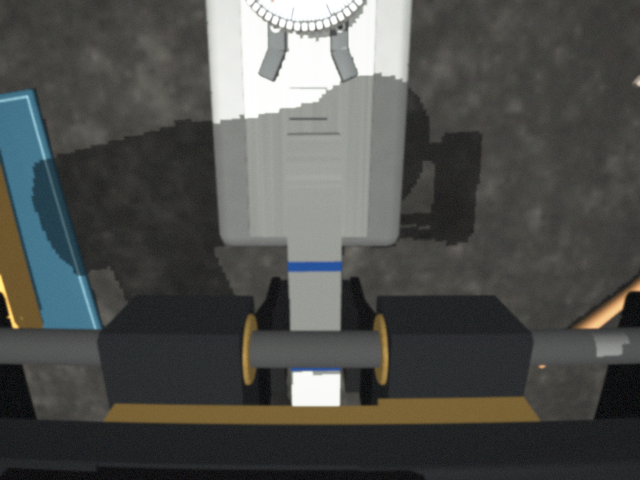

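```bash
python3 -m inch '[{"fingers":1.5,"delta_pos":[-0.1,-1.5,0],"spin":0},{"fingers":1.5,"delta_pos":[-0.2,-4.5,0],"spin":0},{"fingers":1.5,"delta_pos":[-0.4,-8.5,0],"spin":0},{"fingers":1.5,"delta_pos":[-0.5,-13,0],"spin":0},{"fingers":1.5,"delta_pos":[-0.7,-17.5,0],"spin":-1},{"fingers":1.5,"delta_pos":[-0.9,-22,0],"spin":-2},{"fingers":1.5,"delta_pos":[-1,-25.5,0],"spin":-3},{"fingers":1.5,"delta_pos":[-1.1,-28,0],"spin":-3},{"fingers":1.5,"delta_pos":[-1.1,-29.5,0],"spin":-3},{"fingers":1.5,"delta_pos":[-1.1,-29.9,0],"spin":-3},{"fingers":1.5,"delta_pos":[-1.1,-29.9,2],"spin":-3},{"fingers":1.5,"delta_pos":[-1.1,-29.9,4.5],"spin":-3},{"fingers":1.5,"delta_pos":[-1.1,-29.9,7],"spin":-3},{"fingers":1.5,"delta_pos":[-1.1,-29.9,8.5],"spin":-3},{"fingers":1.5,"delta_pos":[-1.1,-29.9,9],"spin":-3},{"fingers":1.5,"delta_pos":[-1.1,-29.9,9],"spin":-3}]'; python3 -c "
from h import *
plan([.515,.225,.011],0)
save('top','o_top')
im=save('wrist','o_wrist')"
```

```text
time_s: 24.35
tcp_pos: [0.5147, 0.2233, 0.0204]
ee_rot: [[1.0, -0.003, -0.002], [-0.003, -1.0, -0.002], [-0.002, 0.002, -1.0]]
wrist_force: [-0.2, -0.3, -4.1]
gripper_width: 0.229
t 24.35 tcp [0.5147 0.2233 0.0204] yaw -0.17 j6 49.8 -> delta_cm [ 0.03 -0.17  0.94] spin -0.17295422386956716 F [-0.2  -0.33 -4.09]
```

View pics/o_wrist.png

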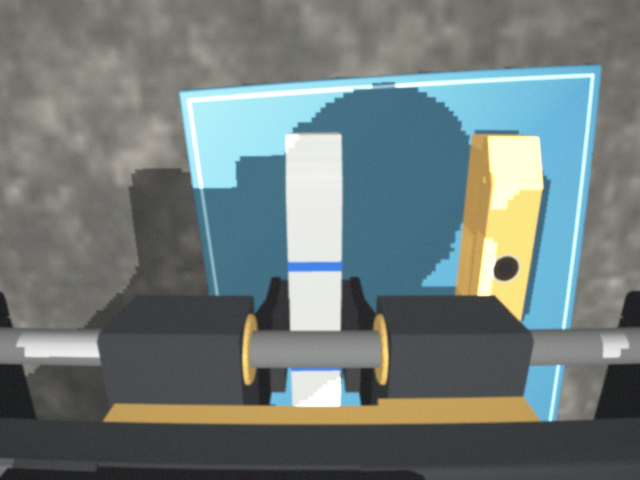

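Master hangs over the +y half of the mat, clear of the spacer. Lower gently.

```bash
python3 -m inch '[{"fingers":1.5,"delta_pos":[0,0,0.4],"spin":0},{"fingers":1.5,"delta_pos":[0,0,0.7],"spin":0},{"fingers":1.5,"delta_pos":[0,0,0.7],"spin":0}]'|grep -E "tcp|force"; python3 -m inch '[{"fingers":1.5,"delta_pos":[0,0,0.15],"spin":0},{"fingers":1.5,"delta_pos":[0,0,0.2],"spin":0}]'|grep -E "tcp|force"
```

```text
tcp_pos: [0.5147, 0.2245, 0.0139]
wrist_force: [-0.6, -0.2, -5.0]
tcp_pos: [0.515, 0.2246, 0.0121]
wrist_force: [-0.5, -0.3, -3.8]
```

```bash
python3 -m inch '[{"fingers":1.5,"delta_pos":[0,0,0.15],"spin":0},{"fingers":1.5,"delta_pos":[0,0,0.15],"spin":0}]'|grep -E "tcp|force"
```

```text
tcp_pos: [0.5151, 0.2248, 0.0106]
wrist_force: [1.1, -0.4, -3.6]
```

```bash
python3 -m inch '[{"fingers":1.5,"delta_pos":[0,0,0.1],"spin":0},{"fingers":1.5,"delta_pos":[0,0,0.1],"spin":0}]'|grep -E "tcp|force"
```

```text
tcp_pos: [0.5151, 0.2248, 0.0106]
wrist_force: [-2.6, 0.3, 4.5]
```

```bash
python3 -m inch '[{"fingers":3.5,"delta_pos":[0,0,-0.05],"spin":0},{"fingers":4,"delta_pos":[0,0,-0.1],"spin":0},{"fingers":4,"delta_pos":[0,0,-0.1],"spin":0},{"fingers":4,"delta_pos":[0,0,-0.1],"spin":0},{"fingers":4.5,"delta_pos":[0,0,-3],"spin":0},{"fingers":4.5,"delta_pos":[0,2,-7],"spin":0},{"fingers":4.5,"delta_pos":[-2,6,-9],"spin":0},{"fingers":4.5,"delta_pos":[-4,8,-9],"spin":0},{"fingers":4.5,"delta_pos":[-4,8,-9],"spin":0},{"fingers":4.5,"delta_pos":[-4,8,-9],"spin":0}]'; python3 -c "
from h import *
import pickle
plan([.515,.145,.011],0)
cal=get_calibration('wrist');s=sense()
im=save('wrist','p_wrist');pickle.dump((s['tcp_pos'],cal),open('p.pkl','wb'))
print(sp('wrist','spacer'),sp('wrist','master'))"
```

```text
time_s: 26.35
tcp_pos: [0.475, 0.1445, 0.1]
ee_rot: [[1.0, -0.002, 0.001], [-0.002, -1.0, 0.001], [0.001, -0.001, -1.0]]
wrist_force: [0.7, 0.4, -0.0]
gripper_width: 0.515
t 26.35 tcp [0.475  0.1445 0.1   ] yaw -0.12 j6 54.2 -> delta_cm [ 3.99 -0.05  8.9 ] spin -0.12047292356999151 F [ 0.7   0.39 -0.01]
[(0.73, array([313.28 , 177.408]))] [(0.68, array([190.784, 177.312]))]
```

View pics/p_wrist.png

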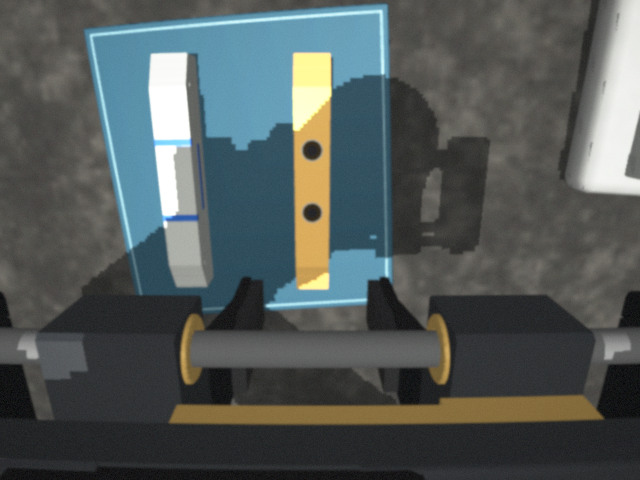

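Run:
```python
from h import *
import pickle
p,cal=pickle.load(open("p.pkl","rb"))
a,b=atz("wrist",(312,150.5),.0298,cal),atz("wrist",(312,212.5),.0298,cal)
print(a,b,(a+b)/2,atz("wrist",(312.5,53),.022,cal),atz("wrist",(312.5,290),.022,cal))
c=(a+b)/2;plan([c[0],c[1],.0115],np.degrees(np.arctan2(*(a-b)[1::-1])))
```

```text
[0.532  0.1442 0.0298] [0.4962 0.1444 0.0298] [0.5141 0.1443 0.0298] [0.5842 0.1438 0.022 ] [0.4432 0.1444 0.022 ]
t 26.5 tcp [0.4755 0.1454 0.0993] yaw -0.07 j6 54.2 -> delta_cm [3.86 0.11 8.78] spin 0.18249885131413635 F [-0.14  0.32 -0.23]
```

```bash
python3 -m inch '[{"fingers":4.5,"delta_pos":[2,0.05,2],"spin":0},{"fingers":4.5,"delta_pos":[3.85,0.1,4],"spin":0},{"fingers":4.5,"delta_pos":[3.85,0.1,7],"spin":0},{"fingers":4.5,"delta_pos":[3.85,0.1,8.7],"spin":0},{"fingers":4.5,"delta_pos":[3.85,0.1,8.7],"spin":0},{"fingers":3,"delta_pos":[3.85,0.1,8.7],"spin":0},{"fingers":1.5,"delta_pos":[3.85,0.1,8.7],"spin":0},{"fingers":1.5,"delta_pos":[3.85,0.1,8.7],"spin":0},{"fingers":1.5,"delta_pos":[3.85,0.1,8.7],"spin":0},{"fingers":1.5,"delta_pos":[3.85,0.1,8.7],"spin":0},{"fingers":1.5,"delta_pos":[3.85,0.1,8.7],"spin":0}]'
```

```text
time_s: 27.6
tcp_pos: [0.5142, 0.1445, 0.0136]
ee_rot: [[1.0, -0.001, 0.003], [-0.001, -1.0, 0.002], [0.003, -0.002, -1.0]]
wrist_force: [-1.9, 2.7, 5.5]
gripper_width: 0.227
```

```bash
python3 -m inch '[{"fingers":1.5,"delta_pos":[0,0,-0.5],"spin":0},{"fingers":1.5,"delta_pos":[0,0,-2],"spin":0},{"fingers":1.5,"delta_pos":[0,0,-4.5],"spin":0},{"fingers":1.5,"delta_pos":[0,0,-7],"spin":0},{"fingers":1.5,"delta_pos":[0,0,-9],"spin":0},{"fingers":1.5,"delta_pos":[0,0,-10],"spin":0},{"fingers":1.5,"delta_pos":[0,0,-10],"spin":0}]'; python3 -c "
from h import *
plan([.530,-.0738,.112],-3.1)
im=save('wrist','q_wrist')"
```

```text
time_s: 28.3
tcp_pos: [0.5132, 0.1434, 0.1131]
ee_rot: [[1.0, -0.002, 0.001], [-0.002, -1.0, 0.001], [0.001, -0.001, -1.0]]
wrist_force: [0.4, -0.2, -3.6]
gripper_width: 0.226
t 28.3 tcp [0.5132 0.1434 0.1131] yaw -0.14 j6 56.8 -> delta_cm [ 1.73 21.71  0.1 ] spin 2.9633992083089993 F [ 0.39 -0.23 -3.62]
```

View pics/q_wrist.png

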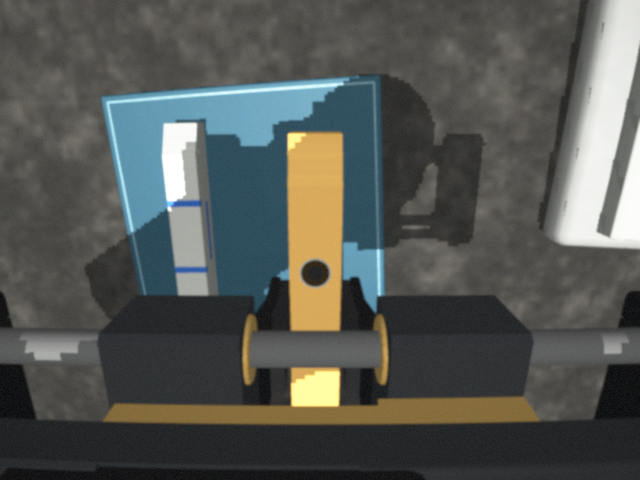

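```bash
python3 -m inch '[{"fingers":1.5,"delta_pos":[0,1.5,0],"spin":0},{"fingers":1.5,"delta_pos":[0,4.5,0],"spin":0},{"fingers":1.5,"delta_pos":[0,8.5,0],"spin":1},{"fingers":1.5,"delta_pos":[0,13,0],"spin":2},{"fingers":1.5,"delta_pos":[0,17,0],"spin":3},{"fingers":1.5,"delta_pos":[0,20,0],"spin":3},{"fingers":1.5,"delta_pos":[0,21.7,0],"spin":3},{"fingers":1.5,"delta_pos":[0.5,21.7,1],"spin":3},{"fingers":1.5,"delta_pos":[1,21.7,2.5],"spin":3},{"fingers":1.5,"delta_pos":[1.7,21.7,3.8],"spin":3},{"fingers":1.5,"delta_pos":[1.7,21.7,4.5],"spin":3},{"fingers":1.5,"delta_pos":[1.7,21.7,4.5],"spin":3},{"fingers":1.5,"delta_pos":[1.7,21.7,4.5],"spin":3}]'; python3 -c "
from h import *
import pickle
plan([.530,-.0738,.056],-3.1)
cal=get_calibration('wrist');s=sense()
im=save('wrist','r_wrist');pickle.dump((s['tcp_pos'],cal),open('r.pkl','wb'))"
```

```text
time_s: 29.65
tcp_pos: [0.5297, -0.0732, 0.0673]
ee_rot: [[0.999, -0.054, -0.001], [-0.054, -0.999, -0.0], [-0.001, 0.0, -1.0]]
wrist_force: [-0.0, 0.2, -3.5]
gripper_width: 0.227
t 29.65 tcp [ 0.5297 -0.0732  0.0673] yaw -3.07 j6 77.4 -> delta_cm [0.03 0.06 1.13] spin 0.029752360807520972 F [-0.01  0.16 -3.47]
```

View pics/r_wrist.png

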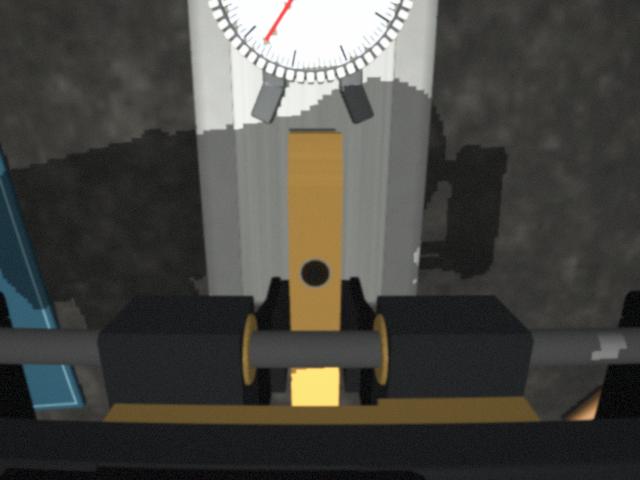

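```bash
python3 -m inch '[{"fingers":1.5,"delta_pos":[0,0.03,0.5],"spin":0},{"fingers":1.5,"delta_pos":[0,0.03,0.9],"spin":0},{"fingers":1.5,"delta_pos":[0,0.03,1],"spin":0},{"fingers":1.5,"delta_pos":[0,0.03,1],"spin":0}]'|grep -E "tcp|force"; python3 -m inch '[{"fingers":1.5,"delta_pos":[0,0,0.15],"spin":0},{"fingers":1.5,"delta_pos":[0,0,0.15],"spin":0}]'|grep -E "tcp|force"
```

```text
tcp_pos: [0.5297, -0.0738, 0.0574]
wrist_force: [0.3, -0.1, -3.1]
tcp_pos: [0.5298, -0.0738, 0.056]
wrist_force: [-0.0, 0.3, -4.6]
```

```bash
python3 -m inch '[{"fingers":1.5,"delta_pos":[0,0,0.1],"spin":0},{"fingers":1.5,"delta_pos":[0,0,0.1],"spin":0}]'|grep -E "tcp|force"
```

```text
tcp_pos: [0.5298, -0.0738, 0.055]
wrist_force: [-0.4, -0.6, -5.1]
```

```bash
python3 -m inch '[{"fingers":1.5,"delta_pos":[0,0,0.1],"spin":0},{"fingers":1.5,"delta_pos":[0,0,0.1],"spin":0}]'|grep -E "tcp|force"
```

```text
tcp_pos: [0.53, -0.0737, 0.0547]
wrist_force: [-1.6, 0.3, 1.3]
```

```bash
python3 -m inch '[{"fingers":1.5,"delta_pos":[0.3,0,0],"spin":0},{"fingers":1.5,"delta_pos":[0.7,0,0],"spin":0},{"fingers":1.5,"delta_pos":[1.1,0,0],"spin":0},{"fingers":1.5,"delta_pos":[1.5,0,0],"spin":0}]'|grep -E "tcp|force"; python3 -m inch '[{"fingers":1.5,"delta_pos":[0.3,0,0],"spin":0},{"fingers":1.5,"delta_pos":[0.7,0,0],"spin":0},{"fingers":1.5,"delta_pos":[1.1,0,0],"spin":0},{"fingers":1.5,"delta_pos":[1.4,0,0],"spin":0}]'|grep -E "tcp|force"
```

```text
tcp_pos: [0.5453, -0.0747, 0.0547]
wrist_force: [-2.8, 0.2, 6.6]
tcp_pos: [0.5592, -0.075, 0.0547]
wrist_force: [-4.8, 2.6, 6.5]
```

```bash
python3 -m inch '[{"fingers":4,"delta_pos":[0,0,-0.1],"spin":0},{"fingers":4,"delta_pos":[0,0,-0.2],"spin":0},{"fingers":4,"delta_pos":[0,0,-0.2],"spin":0},{"fingers":4,"delta_pos":[0,0,-0.2],"spin":0},{"fingers":4,"delta_pos":[-2,0,-0.2],"spin":0},{"fingers":4,"delta_pos":[-4,0,-0.2],"spin":0},{"fingers":4,"delta_pos":[-4.6,0,0],"spin":0},{"fingers":4,"delta_pos":[-4.6,0,0],"spin":0}]'; python3 -c "
from h import *
plan([.5125,-.0730,.0515],-3.1)
im=save('wrist','s_wrist')"
```

```text
time_s: 32.3
tcp_pos: [0.5124, -0.0729, 0.054]
ee_rot: [[0.999, -0.054, -0.0], [-0.054, -0.999, -0.0], [-0.0, 0.0, -1.0]]
wrist_force: [0.1, -0.3, 0.2]
gripper_width: 0.459
t 32.3 tcp [ 0.5124 -0.0729  0.054 ] yaw -3.09 j6 77.0 -> delta_cm [0.01 0.01 0.25] spin 0.0061332883279874295 F [ 0.11 -0.32  0.24]
```

View pics/s_wrist.png

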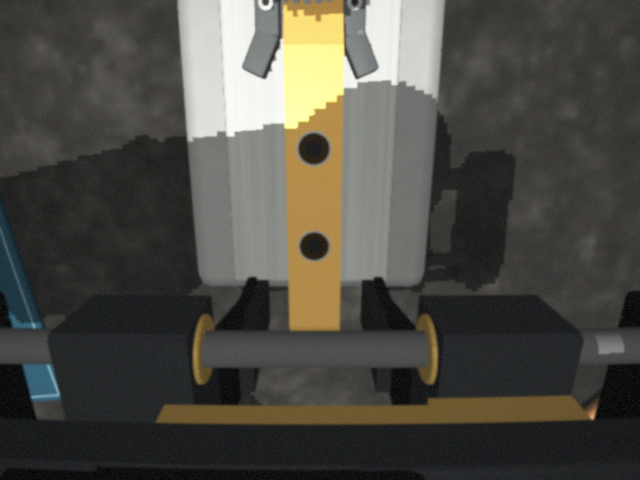

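```bash
python3 -m inch '[{"fingers":4,"delta_pos":[0,0,0.25],"spin":0},{"fingers":3,"delta_pos":[0,0,0.25],"spin":0},{"fingers":1.5,"delta_pos":[0,0,0.25],"spin":0},{"fingers":1.5,"delta_pos":[0,0,0.25],"spin":0},{"fingers":1.5,"delta_pos":[0,0,0.25],"spin":0},{"fingers":1.5,"delta_pos":[0,0,0.25],"spin":0},{"fingers":1.5,"delta_pos":[0,0,0.25],"spin":0}]'|grep -E "tcp|force|grip"; python3 -m inch '[{"fingers":1.5,"delta_pos":[0.2,0,0],"spin":0},{"fingers":1.5,"delta_pos":[0.4,0,0],"spin":0},{"fingers":1.5,"delta_pos":[0.6,0,0],"spin":0},{"fingers":1.5,"delta_pos":[0.8,0,0],"spin":0}]'|grep -E "tcp|force"; python3 -m inch '[{"fingers":1.5,"delta_pos":[0.2,0,0],"spin":0},{"fingers":1.5,"delta_pos":[0.4,0,0],"spin":0},{"fingers":1.5,"delta_pos":[0.6,0,0],"spin":0}]'|grep -E "time|tcp|force"
```

```text
tcp_pos: [0.5131, -0.0728, 0.0515]
wrist_force: [0.4, 0.8, -1.7]
gripper_width: 0.227
tcp_pos: [0.5207, -0.0732, 0.0515]
wrist_force: [-2.5, 2.1, 1.1]
time_s: 33.75
tcp_pos: [0.5269, -0.0736, 0.0515]
wrist_force: [-3.6, 1.6, 0.1]
```

```bash
python3 -m inch '[{"fingers":1.5,"delta_pos":[0.15,0,0],"spin":0},{"fingers":1.5,"delta_pos":[0.3,0,0],"spin":0},{"fingers":1.5,"delta_pos":[0.4,0,0],"spin":0}]'|grep -E "tcp|force|grip"; python3 -m inch '[{"fingers":1.5,"delta_pos":[0.15,0,0],"spin":0},{"fingers":1.5,"delta_pos":[0.3,0,0],"spin":0}]'|grep -E "tcp|force"; python3 -m inch '[{"fingers":1.5,"delta_pos":[0.1,0,0],"spin":0},{"fingers":1.5,"delta_pos":[0.2,0,0],"spin":0}]'|grep -E "time|tcp|force"
```

```text
tcp_pos: [0.531, -0.0738, 0.0515]
wrist_force: [-2.6, 1.1, 0.2]
gripper_width: 0.229
tcp_pos: [0.5322, -0.074, 0.0515]
wrist_force: [-7.6, 3.6, 4.9]
time_s: 34.45
tcp_pos: [0.5337, -0.0741, 0.0515]
wrist_force: [-7.7, 3.7, 5.7]
```

```bash
python3 -m inch '[{"fingers":1.5,"delta_pos":[0.1,0,0],"spin":0},{"fingers":1.5,"delta_pos":[0.2,0,0],"spin":0}]'|grep -E "tcp|force|grip"; python3 -m inch '[{"fingers":1.5,"delta_pos":[0.1,0,0],"spin":0},{"fingers":1.5,"delta_pos":[0.2,0,0],"spin":0}]'|grep -E "tcp|force"
```

```text
tcp_pos: [0.5355, -0.0742, 0.0515]
wrist_force: [-6.9, 3.6, 5.0]
gripper_width: 0.226
tcp_pos: [0.5374, -0.0743, 0.0515]
wrist_force: [-6.9, 2.8, 6.5]
```

```bash
python3 -m inch '[{"fingers":1.5,"delta_pos":[0.1,0,0],"spin":0},{"fingers":1.5,"delta_pos":[0.2,0,0],"spin":0},{"fingers":1.5,"delta_pos":[0.3,0,0],"spin":0}]'|grep -E "tcp|force|grip"; python3 -m inch '[{"fingers":1.5,"delta_pos":[0.1,0,0],"spin":0},{"fingers":1.5,"delta_pos":[0.2,0,0],"spin":0},{"fingers":1.5,"delta_pos":[0.3,0,0],"spin":0}]'|grep -E "tcp|force|grip"; python3 -m inch '[{"fingers":1.5,"delta_pos":[0.15,0,0],"spin":0},{"fingers":1.5,"delta_pos":[0.3,0,0],"spin":0},{"fingers":1.5,"delta_pos":[0.45,0,0],"spin":0}]'|grep -E "tcp|force|grip"
```

```text
tcp_pos: [0.5402, -0.0745, 0.0515]
wrist_force: [-7.1, 3.5, 5.4]
gripper_width: 0.228
tcp_pos: [0.5443, -0.0746, 0.0515]
wrist_force: [-6.0, 2.5, 4.4]
gripper_width: 0.224
tcp_pos: [0.5487, -0.0748, 0.0515]
wrist_force: [-5.6, 2.7, 3.4]
gripper_width: 0.227
```

```bash
python3 -m inch '[{"fingers":1.5,"delta_pos":[0.15,0,0],"spin":0},{"fingers":1.5,"delta_pos":[0.3,0,0],"spin":0},{"fingers":1.5,"delta_pos":[0.45,0,0],"spin":0}]'|grep -E "tcp|force|grip"; python3 -m inch '[{"fingers":1.5,"delta_pos":[0.15,0,0],"spin":0},{"fingers":1.5,"delta_pos":[0.3,0,0],"spin":0},{"fingers":1.5,"delta_pos":[0.4,0,0],"spin":0}]'|grep -E "time|tcp|force|grip"
```

```text
tcp_pos: [0.5532, -0.075, 0.0515]
wrist_force: [-6.1, 2.4, 3.6]
gripper_width: 0.224
time_s: 36.35
tcp_pos: [0.5573, -0.0752, 0.0515]
wrist_force: [-6.1, 2.6, 4.4]
gripper_width: 0.226
```

```bash
python3 -m inch '[{"fingers":1.5,"delta_pos":[0.1,0,0],"spin":0},{"fingers":1.5,"delta_pos":[0.2,0,0],"spin":0},{"fingers":1.5,"delta_pos":[0.3,0,0],"spin":0}]'|grep -E "tcp|force|grip"; python3 -m inch '[{"fingers":1.5,"delta_pos":[0.1,0,0],"spin":0},{"fingers":1.5,"delta_pos":[0.15,0,0],"spin":0}]'|grep -E "tcp|force|grip"
```

```text
tcp_pos: [0.5602, -0.0753, 0.0515]
wrist_force: [-5.8, 3.8, 4.1]
gripper_width: 0.229
tcp_pos: [0.5618, -0.0754, 0.0515]
wrist_force: [-6.0, 3.8, 3.4]
gripper_width: 0.229
```

```bash
python3 -m inch '[{"fingers":1.5,"delta_pos":[0.1,0,0],"spin":0},{"fingers":1.5,"delta_pos":[0.15,0,0],"spin":0}]'|grep -E "tcp|force|grip"
```

```text
tcp_pos: [0.5633, -0.0754, 0.0515]
wrist_force: [-5.6, 2.5, 3.9]
gripper_width: 0.225
```

```bash
python3 -m inch '[{"fingers":1.5,"delta_pos":[0.1,0,0],"spin":0},{"fingers":1.5,"delta_pos":[0.1,0,0],"spin":0}]'|grep -E "tcp|force|grip"
```

```text
tcp_pos: [0.5637, -0.0755, 0.0515]
wrist_force: [-7.8, 4.0, 4.8]
gripper_width: 0.229
```

Contact beginning as predicted.

```bash
python3 -m inch '[{"fingers":1.5,"delta_pos":[0.1,0,0],"spin":0},{"fingers":1.5,"delta_pos":[0.1,0,0],"spin":0}]'|grep -E "tcp|force|grip"
```

```text
tcp_pos: [0.5637, -0.0755, 0.0515]
wrist_force: [-9.6, 5.0, 7.2]
gripper_width: 0.229
```

```bash
python3 -m inch '[{"fingers":1.5,"delta_pos":[0.1,0,0],"spin":0},{"fingers":1.5,"delta_pos":[0.1,0,0],"spin":0}]'|grep -E "tcp|force|grip"
```

```text
tcp_pos: [0.5637, -0.0755, 0.0515]
wrist_force: [-11.5, 6.1, 8.8]
gripper_width: 0.226
```

```bash
python3 -m inch '[{"fingers":1.5,"delta_pos":[0.1,0,0],"spin":0},{"fingers":1.5,"delta_pos":[0.1,0,0],"spin":0},{"fingers":1.5,"delta_pos":[0.1,0,0],"spin":0}]'|grep -E "tcp|force|grip"
```

```text
tcp_pos: [0.5638, -0.0755, 0.0515]
wrist_force: [-14.5, 6.7, 10.9]
gripper_width: 0.232
```

```bash
python3 -m inch '[{"fingers":4,"delta_pos":[0,0,-0.1],"spin":0},{"fingers":4,"delta_pos":[0,0,-0.2],"spin":0},{"fingers":4,"delta_pos":[0,0,-0.2],"spin":0},{"fingers":4,"delta_pos":[-0.4,0,-0.5],"spin":0},{"fingers":5,"delta_pos":[-0.4,0,-4],"spin":0},{"fingers":5,"delta_pos":[-0.4,0,-8],"spin":0},{"fingers":5,"delta_pos":[-0.4,0,-12],"spin":0},{"fingers":5,"delta_pos":[-0.4,0,-12],"spin":0},{"fingers":5,"delta_pos":[-0.4,0,-12],"spin":0}]'
python3 - <<'E'
from h import *
import pickle
cal=get_calibration("wrist");s=sense()
im=save("wrist","u_wrist");pickle.dump((s['tcp_pos'],cal),open("u.pkl","wb"))
save("top","u_top")
c=proj('wrist',[.64,-.08,.117],cal)[0];print(c)
u,v=int(c[0]),int(c[1]);u0,v0=u-60,max(v-60,0);print(u0,v0)
cv2.imwrite('pics/u_c.png',cv2.resize(im[v0:v+60,u0:u+60,::-1],None,fx=5,fy=5,interpolation=cv2.INTER_CUBIC))
E
```

```text
time_s: 38.85
tcp_pos: [0.5652, -0.0756, 0.1728]
ee_rot: [[0.999, -0.055, 0.003], [-0.055, -0.999, 0.001], [0.003, -0.001, -1.0]]
wrist_force: [-0.2, -0.4, -0.8]
gripper_width: 0.571
[311.9677 118.3292]
251 58
```

View pics/u_wrist.png

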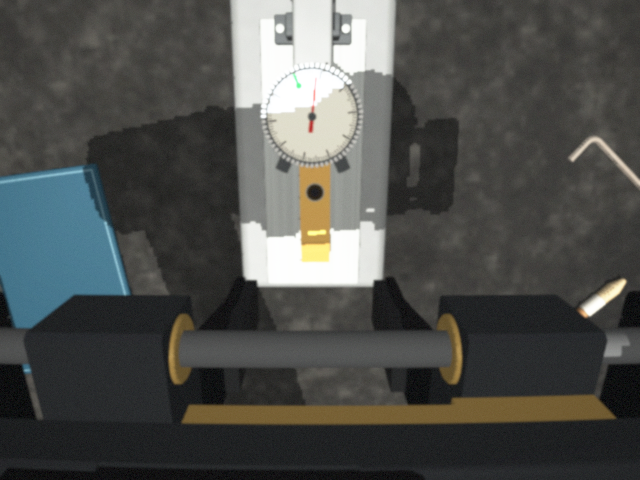

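View pics/u_c.png

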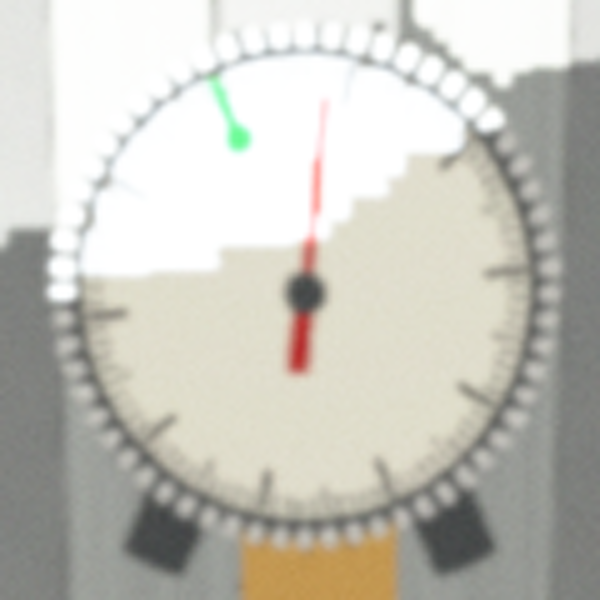

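View pics/u_top.png

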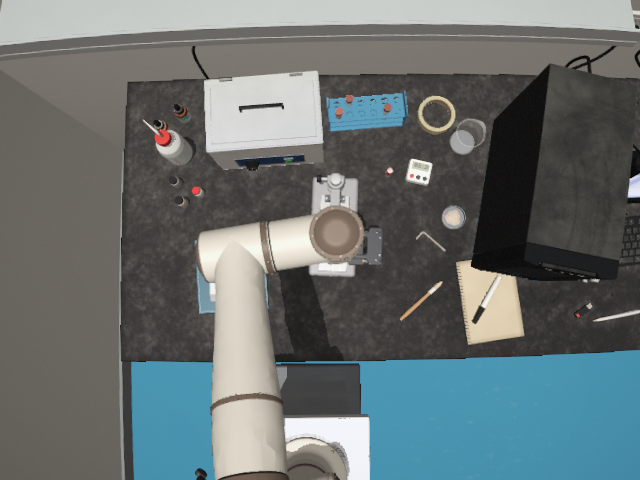

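Run:
```python
from h import *
import pickle
p,cal=pickle.load(open("u.pkl","rb"))
f=lambda u,v:(251+u/5,58+v/5)
for q in [(325,100),(298,372),(237,137),(212,78)]: print(ang(cal,f(305,293),f(*q))[1:])
print("rear",atz("wrist",(315.5,262),.0635,cal))
```

```text
(np.float64(19.00059084059843), np.float64(-6.251553150921762))
(np.float64(8.006104164423594), np.float64(174.61270587163466))
(np.float64(16.800157306737297), np.float64(24.041073537495564))
(np.float64(22.980177983772368), np.float64(23.86622340266507))
rear [ 0.541  -0.0764  0.0635]
```

```bash
python3 -c "
from h import *
save('scene','v_scene')"
```

```text
(no output)
```

View pics/v_scene.png

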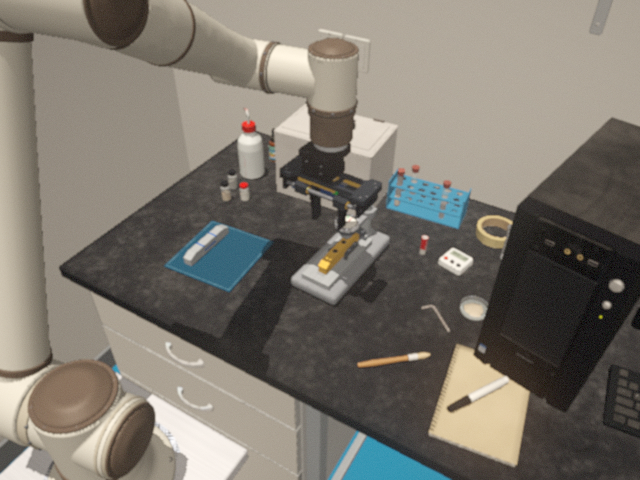

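The master lies flat on the mat at about (207,243), the spacer is in the guide, and the things around look undisturbed.

```bash
python3 -c "
from station import *
print(finish_job())"
```

```text
the job is handed in; nothing more can be done
None
```

The job is done and handed in at about 39 s of the 72 s allowed; no verdict came back.

- **Master:** I slid it home against the stop. The wrist read about 14 N along the guide, of which about 6 N was sliding drag.
- **Bezel:** I turned it about 79° counterclockwise, so the zero mark lies under the hand, about 0.5 mm off.
- **Mat:** I then set the master down flat on the +y half of the mat.
- **Spacer:** I slid it home against the same stop with about the same force (14.5 N along the guide). Its rear end lies within 0.3 mm of where the master's did.

**Last checks:** The hand stands about 30° clockwise of zero, against 28.8° expected. The gripper touches nothing. The master lies flat on the mat, and the things around look undisturbed.

**Departures from plan:**
- **Slip at the bezel:** as the gripper let go, a wrong row gave it a brief extra twist. The mark moved by 1–2° at most, well inside the 2 mm allowance, so I left it.
- **First bezel grip:** it was about 2 mm off centre and pulled sideways with about 6 N. I eased that off before turning.
- **Looped rows:** for one stretch of three 2 mm pushes on the master I ran the rows in a shell loop instead of typing each call. I typed every other move call out.

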